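# Set up a still life on the cabinet under the window

### The job

Set up the still life for the drawing class: stand the blue vase on the middle of the upturned grey crate and the green bottle on the middle of the wooden block, lay the blue squashed can on the cabinet top midway between crate and block, and the red squashed can squarely on top of the blue one. Lay the yellow squashed can on the cabinet top in front of the block (on the robot's side), centred on the block's front face with a gap of about 30 mm. Do not knock over the vase or the bottle, and leave the whole can, the tape roll and the amber jar where they are.

Things in the scene. Friction and masses are not known exactly. Their poses are not given: they have to be found in the camera images.
- vase: loose empty blue ceramic vase standing upright, 140 mm high: foot 58 mm across, belly 74 mm across at 40 mm up, straight neck 40 mm across from 86 mm up to the open top; about 0.3 kg. Grip it by the neck. Origin: centre of its underside; z up
- bottle: loose empty green glass bottle standing upright, 185 mm high: body 58 mm across up to 95 mm, shoulder up to 134 mm, straight neck 28 mm across from 134 to 185 mm up; about 0.24 kg. Grip it by the neck. Origin: centre of its underside; z up
- can_red: loose red squashed slim drink can, a flat round puck 56 mm across and 28 mm high with bare aluminium lid and red tab, 16 g, lying on its base. Origin: centre of its underside; z up
- can_blue: loose blue squashed slim drink can, same puck 56 mm across and 28 mm high, 16 g. Origin: centre of its underside; z up
- can_yellow: loose yellow squashed slim drink can, same puck 56 mm across and 28 mm high, 16 g. Origin: centre of its underside; z up
- crate: grey plastic crate standing upside down as a plinth, does not move: 200 mm along its x, 150 mm along its y, flat top 74.5 mm above the cabinet top. Origin: centre of its footprint at the level of the cabinet top; x points roughly away from the robot, z up
- block: low reddish-brown wooden block used as a plinth, does not move: 120 mm along its x, 140 mm along its y, flat top 40 mm above the cabinet top. It stands beside the crate (left or right of it), parallel to it, in line along their y axes, the centres 280 to 300 mm apart. Origin: centre of its footprint at the level of the cabinet top; x points roughly away from the robot, so its front face lies at x = -60 mm; z up
- can_whole: bystander, leave alone: whole upright aluminium drink can with a white band, 53 mm across, 135 mm high. Origin: centre of its underside
- tape: bystander, leave alone: roll of tan masking tape lying flat, 97 mm across, 24 mm high. Origin: centre of its underside
- jar: bystander, leave alone: amber glass jar with black lid, 66 mm across, 85 mm high. Origin: centre of its underside

How it is judged:
By the outcome, as a careful person would: the job done as asked, in the order asked, and still so for the second after the job is handed in, with the robot touching nothing.
It also fails if it takes over 128 s, if anything falls off the work surface, if the arm or the gripper's body presses on something with over 40 N, if the wrist force passes 120 N, or if a joint passes its speed limit or range.

### The arm

A 7-joint arm with a two-finger parallel gripper is mounted at the origin on the work surface. World frame = base frame: x ahead of the robot, y to its left, z up, the work surface at z = 0. Lengths are in m, angles in rad, forces in N, time in s.
With the tool pointing down it reaches from about 0.4 to 0.875 m from the base axis. Payload 4.4 kg.
Tool frame: the origin (TCP) lies at the very end of the fingers, on their centre line; the grasp point (between the pads) lies 19 mm behind it; x points along the fingers, y is the direction in which the jaws open and shut, and the axes are right-handed (so a half turn about x gives the same grasp; the last joint's range is limited). The gripper opens to 85 mm and grips with 20 to 120 N. Pads are 22 mm wide; open, the fingers measure 114 mm over their backs; the gripper's body (76 mm by 85 mm) begins 54 mm behind the grasp point. The pads swing forward as they close: fully open they stand 13 mm farther back than shut.
Start: joints at [-1.248, 0.628, 0.038, 1.517, -0.027, 0.996, -0.02], TCP at [0.246, 0.602, 0.231] pointing down, gripper open.
Joint ranges: [-3.06, 3.06], [-0.37, 2.12], [-1.25, 1.32], [0.18, 2.47], [-1.1, 4.24], [0.23, 1.98], [-2.94, 2.94]. Speed limits (rad/s): [2.57, 2.57, 3.14, 3.14, 3.14, 3.14, 3.14].

### API

Orientations are given as a rotation vector (axis times angle).
In Python, from plant import sense, capture, calibration, sign_off gives the robot as it stands.
- The arm moves only by the shell command python3 -m handwheel 'ROWS' [FORCE]. ROWS is JSON, a list of rows, each a list of 7 numbers: the turn, a rotation vector about the world's x, y, z in units of 8 degrees (1.0 is 8 degrees), then the shift along the world's x, y, z in units of 30 mm (1.0 is 30 mm), then the opening, from 0 (shut) to 1 (fully open). A call has exactly 5 rows; each row is the pose to reach, as a shift and turn from the pose commanded when the call began; what a row does not reach only later rows make up. A row lasts 1/10 s, in which the tool goes at most 50 mm and 8.59 degrees, less where a joint would pass 70% of its speed; a pose out of reach is approached as far as the arm can. A call with a gripper value outside its range is refused whole. The fingers move at their own pace and stop on an object; FORCE is the grip in N (left out, the last holds). Time passes only in rows, so rows that repeat a pose let the fingers close, or fill a call up. It gives the time, the measured TCP pose, the force and the opening at its end, in the units of the state.
- sense(): the state, without advancing time (a new reading comes with each control period).
- capture(name): name is "scene" or "side" or "wrist"; returns (picture, depth): 384x512x3 uint8, blue, green, red; 384x512 float32, m along the optical axis (not along the pixel's ray), 0 where there is no reading.
- calibration(name): a dict with "intrinsics" (3x3 intrinsics, pixels), "k1" (the pictures are not rectified: a ray, as slopes to the right and down, at radius r is drawn at 1 + k1 r^2 times it, then the intrinsics apply), "xyz" and "orientation" of the camera in the world. Camera axes: x right, y up, looking along -z (the intrinsics and any distortion apply to the point x, -y, -z); pixel columns grow to the right and rows downward; lengths in m; the calibration is good to about 2 mm. A picture is of the moment at which its call begins: read the wrist's pose just before it. calibration takes no time and is no camera call; for the wrist camera it gives the pose at the moment of the call.
- sign_off(): hands the job in, once; it reports no verdict.
The state is a dict: "clock": time; "q": joint angles; "joint_velocities": joint speeds; "joint_efforts": joint torques, N m; "position": TCP position; "tool_rot": TCP orientation; "wrist_force": force on the tool from outside, world axes, zero at the start; "ft_torque": the same for the moment, N m; "finger_gap": finger opening in m.
Only numpy, scipy, OpenCV 4.12 (cv2) and the standard library are available. Lean on these libraries where they do the work, as an engineer would, in place of code of your own. Each camera call takes 0.05 s, during which the arm holds its last target.

## Working session

There is one attempt and no reset: what is moved stays moved. The work goes in short steps, Python scripts to look and compute and a shell command to move; the robot and the scene stay as the last step left them, time stands still between calls to the robot, and variables do not carry over. Pictures are saved under pics/ and viewed, and the job is handed in when it is done.

```bash
ls; mkdir -p pics
python3 - <<'E'
from plant import *
import cv2
s=sense();print(s)
for n in("scene","side","wrist"):
    c=calibration(n);print(n,c)
    im,d=capture(n);cv2.imwrite(f"pics/{n}0.png",im)
    import numpy as np;np.savez(f"pics/{n}0.npz",im=im,d=d,K=c["intrinsics"],k1=c["k1"],xyz=c["xyz"],o=c["orientation"])
E
```

```text
pics
{'clock': 0.0, 'q': array([-1.24780286,  0.62931036,  0.03842771,  1.51839804, -0.02699561,
        0.9963297 , -0.01999767]), 'joint_velocities': array([-0.00027909, -0.00153178,  0.0015701 , -0.00102309, -0.0020598 ,
       -0.00084446, -0.00188941]), 'joint_efforts': array([-1.18146450e-03, -5.63382411e+01,  1.22660592e+00, -1.93435907e+01,
        1.12046339e-02,  1.04527056e-02, -1.48359140e-05]), 'position': array([0.24611815, 0.60090095, 0.23040243]), 'tool_rot': array([ 0.30351569,  1.54954622, -0.3065084 ]), 'wrist_force': array([-0.82477767, -0.15452973,  0.11662285]), 'ft_torque': array([-0.04495223,  0.00768847,  0.00628235]), 'finger_gap': 0.08519982674694475}
scene {'intrinsics': array([[424.65802589,   0.        , 256.81957226],
       [  0.        , 424.65802589, 190.4778183 ],
       [  0.        ,   0.        ,   1.        ]]), 'k1': -0.007447914610262748, 'xyz': array([ 1.42985826, -0.4585283 ,  0.8972779 ]), 'orientation': array([0.78133968, 0.47754003, 1.02357703])}
side {'intrinsics': array([[362.89547379,   0.        , 256.80539885],
       [  0.        , 362.89547379, 187.33171793],
       [  0.        ,   0.        ,   1.        ]]), 'k1': -0.006221303530689893, 'xyz': array([ 0.28151618, -0.66717754,  0.87475642]), 'orientation': array([ 0.67991703, -0.11845945, -0.35362235])}
wrist {'intrinsics': array([[264.76659001,   0.        , 251.75229372],
       [  0.        , 264.76659001, 192.68067685],
       [  0.        ,   0.        ,   1.        ]]), 'k1': 0.014257944005666134, 'xyz': array([0.18299608, 0.62657585, 0.37310392]), 'orientation': array([-0.23925922, -0.15955784,  1.17440567])}
```

View pics/scene0.png

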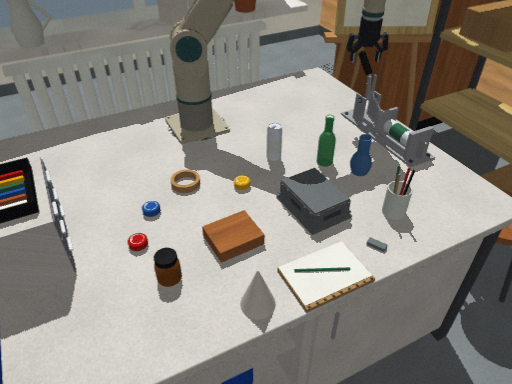

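View pics/side0.png

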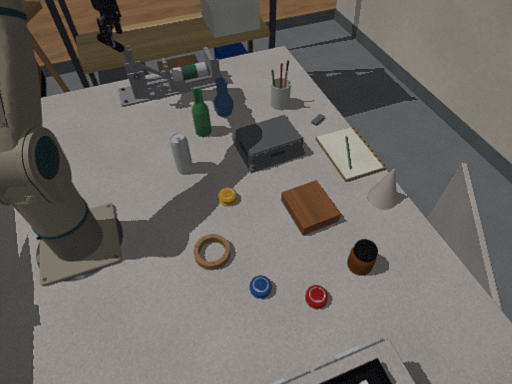

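View pics/wrist0.png

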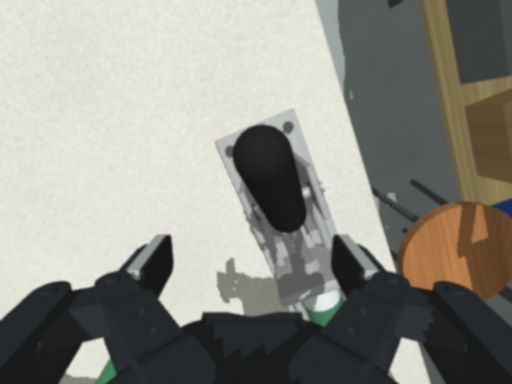

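Scene: crate at about (315,200), block (233,235), vase (361,157), bottle (327,143), yellow can (242,183), blue can (151,208), red can (138,241), tape (185,180), jar (167,267), whole can (274,142). Next I'll locate them.

```bash
cat > h.py <<'E'
import numpy as np, cv2
from scipy.spatial.transform import Rotation as R
from plant import sense, capture, calibration
def grab(n,name=None):
    c=calibration(n); im,d=capture(n)
    if name: cv2.imwrite(f"pics/{name}.png",im)
    return im,d,c
def rays(c,uv):
    K=np.array(c["intrinsics"]);k=c["k1"]
    uv=np.asarray(uv,float).reshape(-1,2)
    dist=np.array([k,0,0,0,0])
    p=cv2.undistortPoints(uv.reshape(-1,1,2),K,dist).reshape(-1,2)
    v=np.c_[p[:,0],-p[:,1],-np.ones(len(p))]
    return v@R.from_rotvec(c["orientation"]).as_matrix().T   # z-depth scaled
def cloud(d,c):
    h,w=d.shape; uu,vv=np.meshgrid(np.arange(w),np.arange(h))
    P=rays(c,np.c_[uu.ravel(),vv.ravel()])*d.reshape(-1,1)+c["xyz"]
    P[d.ravel()<=0]=np.nan
    return P.reshape(h,w,3)
def onplane(c,uv,z):
    r=rays(c,uv); t=(z-c["xyz"][2])/r[:,2]
    return c["xyz"]+r*t[:,None]
def proj(c,P):
    M=R.from_rotvec(c["orientation"]).as_matrix()
    q=(np.asarray(P,float).reshape(-1,3)-c["xyz"])@M
    q=np.c_[q[:,0],-q[:,1],-q[:,2]]
    o,_=cv2.projectPoints(q,np.zeros(3),np.zeros(3),np.array(c["intrinsics"]),np.array([c["k1"],0,0,0,0.]))
    return o.reshape(-1,2)
def load(n):
    z=np.load(f"pics/{n}0.npz"); return z["im"],z["d"],dict(intrinsics=z["K"],k1=float(z["k1"]),xyz=z["xyz"],orientation=z["o"])
def circ(P):
    A=np.c_[P[:,:2],np.ones(len(P))]; b=(P[:,:2]**2).sum(1)
    s=np.linalg.lstsq(A,b,rcond=None)[0]; c=s[:2]/2
    return c,np.sqrt(s[2]+c@c)
E
python3 - <<'E'
from h import *
for n in("scene","side"):
    im,d,c=load(n); P=cloud(d,c); H=cv2.cvtColor(im,cv2.COLOR_BGR2HSV)
    print(n)
    # table height
    print("table z", np.nanmedian(P[...,2][(np.abs(P[...,0]-.5)<.1)&(np.abs(P[...,1])<.1)]))
    zz=P[...,2]
    inr=(P[...,0]>.2)&(P[...,0]<1.05)&(np.abs(P[...,1])<.85)
    m=(inr&(zz>.012)&(zz<.3)).astype(np.uint8)
    nn,lab,st,_=cv2.connectedComponentsWithStats(m)
    for i in range(1,nn):
        if st[i,4]<40: continue
        q=P[lab==i]; hs=np.median(H[lab==i],0)
        top=np.percentile(q[:,2],97); 
        print(st[i].tolist(),"hsv",hs,"x",np.round(np.percentile(q[:,0],[1,50,99]),3),"y",np.round(np.percentile(q[:,1],[1,50,99]),3),"top",round(top,3))
E
```

```text
scene
table z 0.0004178462223380919
[346, 46, 12, 17, 89] hsv [95. 36. 26.] x [0.214 0.234 0.247] y [0.53  0.552 0.566] top 0.3
[375, 46, 13, 16, 88] hsv [97.  35.5 26. ] x [0.253 0.274 0.287] y [0.634 0.643 0.663] top 0.299
[352, 51, 82, 108, 2515] hsv [105.   9.  81.] x [0.211 0.402 0.601] y [0.574 0.61  0.67 ] top 0.233
[316, 115, 20, 50, 641] hsv [ 68. 130.  80.] x [0.432 0.46  0.477] y [0.285 0.303 0.334] top 0.184
[266, 122, 16, 38, 523] hsv [ 95.  12. 121.] x [0.322 0.36  0.37 ] y [0.139 0.156 0.186] top 0.135
[350, 134, 22, 41, 626] hsv [106. 145.  80.] x [0.525 0.562 0.583] y [0.355 0.377 0.414] top 0.139
[0, 156, 76, 141, 8011] hsv [ 21.  16. 109.] x [0.298 0.562 0.573] y [-0.716 -0.614 -0.548] top 0.229
[382, 166, 33, 51, 948] hsv [ 47.  15. 115.] x [0.727 0.771 0.798] y [0.323 0.349 0.393] top 0.157
[170, 169, 30, 22, 320] hsv [ 16. 132. 161.] x [0.29  0.345 0.385] y [-0.215 -0.171 -0.122] top 0.027
[277, 168, 75, 65, 2800] hsv [90. 15. 63.] x [0.543 0.658 0.727] y [0.074 0.128 0.213] top 0.077
[233, 175, 17, 13, 169] hsv [ 22. 229. 209.] x [0.409 0.44  0.459] y [-0.031 -
[... 1572 characters left out ...]
4, 1915] hsv [ 13. 153. 105.] x [0.58  0.636 0.701] y [-0.206 -0.145 -0.067] top 0.042
[218, 188, 18, 16, 227] hsv [ 20. 197. 147.] x [0.406 0.43  0.456] y [-0.032 -0.01   0.016] top 0.029
[193, 234, 37, 35, 526] hsv [ 15. 119. 122.] x [0.288 0.334 0.381] y [-0.216 -0.172 -0.121] top 0.026
[347, 239, 31, 36, 805] hsv [ 15. 142.  35.] x [0.655 0.676 0.713] y [-0.373 -0.35  -0.315] top 0.086
[249, 276, 23, 21, 370] hsv [108. 176. 107.] x [0.394 0.419 0.445] y [-0.336 -0.313 -0.284] top 0.029
[305, 285, 23, 23, 397] hsv [  1. 203. 121.] x [0.513 0.537 0.564] y [-0.409 -0.386 -0.359] top 0.029
[270, 339, 146, 45, 3300] hsv [ 15.  16. 139.] x [0.364 0.503 0.568] y [-0.631 -0.585 -0.55 ] top 0.235
```

Run:
```python
from h import *
cl=[]
V=[(n,)+load(n) for n in("scene","side")]
Ps={n:cloud(d,c) for n,im,d,c in V}
def box(P,cx,cy,r):
    return P[(np.abs(P[...,0]-cx)<r)&(np.abs(P[...,1]-cy)<r)]
for nm,cx,cy,h,r in(("crate",.627,.14,.0745,.17),("block",.643,-.136,.04,.12)):
    for n in Ps:
        q=box(Ps[n],cx,cy,r); t=q[np.abs(q[:,2]-h)<.006]
        # plane top
        rect=cv2.minAreaRect(t[:,:2].astype(np.float32))
        print(nm,n,len(t),"z",np.median(t[:,2]).round(4),[np.round(v,4) for v in rect], np.round(cv2.boxPoints(rect),3).tolist())
for nm,cx,cy,h in(("red",.539,-.383,.028),("blue",.422,-.31,.028),("yel",.432,-.007,.028),("tape",.337,-.17,.024),("jar",.688,-.342,.085),("whole",.342,.163,.135),("bottle",.447,.309,.18),("vase",.553,.386,.14)):
    for n in Ps:
        q=box(Ps[n],cx,cy,.06)
        q=q[(q[:,2]>.01)]
        hull=cv2.convexHull(q[:,:2].astype(np.float32))
        (e,rr)=cv2.minEnclosingCircle(q[:,:2].astype(np.float32))
        t=q[np.abs(q[:,2]-h)<.006]; (e2,r2)=cv2.minEnclosingCircle(t[:,:2].astype(np.float32)) if len(t) else ((0,0),0)
        print(nm,n,len(q),np.round(e,4),round(rr,4),"top",len(t),np.round(e2,4),round(r2,4))
        if nm in("bottle","vase"):
            for a,b in((.02,.08),(.145,.18)) if nm=="bottle" else ((.035,.045),(.095,.135)):
                s=q[(q[:,2]>a)&(q[:,2]<b)]; c_,r_=circ(s); print("   fit",a,b,len(s),c_.round(4),r_.round(4), 'hull', np.round(cv2.minEnclosingCircle(s[:,:2].astype(np.float32))[0],4))
```

```text
crate scene 1745 z 0.0742 [array([0.5806, 0.1649]), array([0.1907, 0.3202]), np.float64(68.8534)] [[0.3970000147819519, 0.1340000033378601], [0.6959999799728394, 0.017999999225139618], [0.7639999985694885, 0.19599999487400055], [0.4659999907016754, 0.31200000643730164]]
crate side 1547 z 0.0736 [array([0.578, 0.163]), array([0.1833, 0.3109]), np.float64(70.9407)] [[0.4009999930858612, 0.12700000405311584], [0.6949999928474426, 0.026000000536441803], [0.7549999952316284, 0.19900000095367432], [0.460999995470047, 0.30000001192092896]]
block scene 1545 z 0.0395 [array([ 0.6435, -0.1341]), array([0.1243, 0.1411]), np.float64(2.5587)] [[0.578000009059906, -0.06599999964237213], [0.5849999785423279, -0.2070000022649765], [0.7089999914169312, -0.20200000703334808], [0.7020000219345093, -0.061000000685453415]]
block side 1659 z 0.0393 [array([ 0.6425, -0.1347]), array([0.1209, 0.1418]), np.float64(2.831)] [[0.5789999961853027, -0.06700000166893005], [0.5860000252723694, -0.20900000631809235], [0.7059999704360962, -0.2029999941587448], [0.6990000009536743, -0.061000000685453415]]
red scene 27
[... 940 characters left out ...]
0.3136] 0.0263 hull [0.4512 0.3114]
   fit 0.145 0.18 82 [0.4466 0.3145] 0.0126 hull [0.4474 0.3137]
bottle side 650 [0.4444 0.3115] 0.0295 top 48 [0.4445 0.3136] 0.0158
   fit 0.02 0.08 220 [0.4445 0.3132] 0.0271 hull [0.4445 0.3111]
   fit 0.145 0.18 84 [0.4442 0.3136] 0.0126 hull [0.4438 0.3144]
vase scene 628 [0.5503 0.3885] 0.0363 top 53 [0.5468 0.3925] 0.0229
   fit 0.035 0.045 61 [0.5488 0.3897] 0.0341 hull [0.5503 0.3885]
   fit 0.095 0.135 150 [0.5475 0.3907] 0.0183 hull [0.548  0.3893]
vase side 539 [0.5443 0.3854] 0.0361 top 50 [0.5462 0.3904] 0.0219
   fit 0.035 0.045 50 [0.5455 0.3895] 0.0345 hull [0.5429 0.3838]
   fit 0.095 0.135 132 [0.5455 0.3901] 0.0182 hull [0.545  0.3891]
```

Run:
```python
from h import *
im,d,c=load("scene")
cv2.imwrite("pics/zoomA.png",cv2.resize(im[90:270,120:400],None,fx=2.8,fy=2.8,interpolation=cv2.INTER_CUBIC))
im,d,c=load("side")
cv2.imwrite("pics/zoomB.png",cv2.resize(im[60:310,90:390],None,fx=2.4,fy=2.4,interpolation=cv2.INTER_CUBIC))
```

```text
(no output)
```

View pics/zoomA.png

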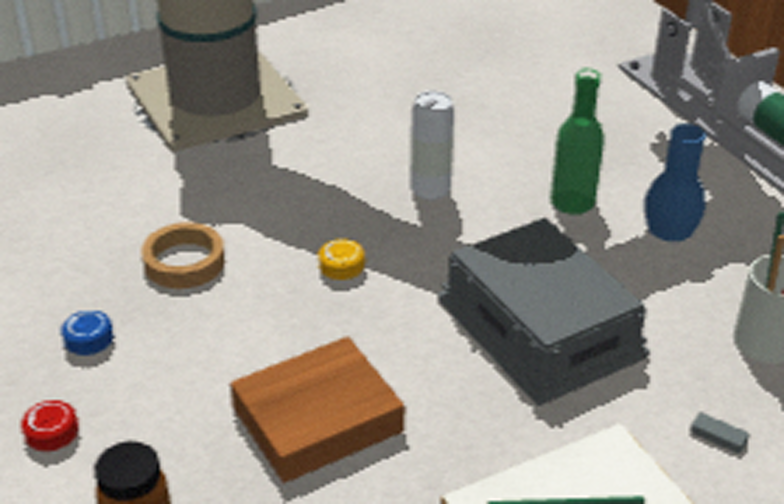

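View pics/zoomB.png

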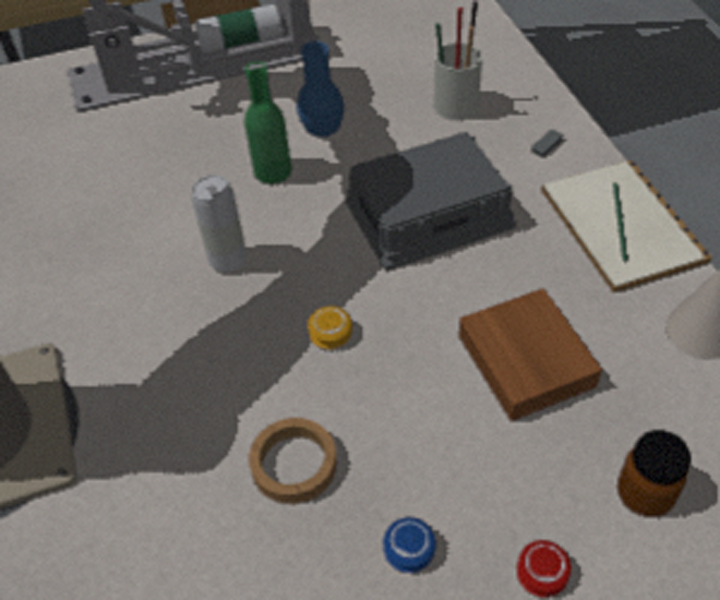

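Run:
```python
from h import *
for n in("scene","side"):
    im,d,c=load(n);P=cloud(d,c)
    q=P[(np.abs(P[...,0]-.627)<.16)&(np.abs(P[...,1]-.14)<.13)&(np.hypot(P[...,0]-.446,P[...,1]-.314)>.06)]
    for lo,hi in((.068,.08),(.02,.08)):
        t=q[(q[:,2]>lo)&(q[:,2]<hi)]
        r=cv2.minAreaRect(t[:,:2].astype(np.float32)); print(n,lo,len(t),[np.round(v,4) for v in r],np.round(cv2.boxPoints(r),3).tolist())
    # orientation via line fit of top edges percentiles
    t=q[(q[:,2]>.068)&(q[:,2]<.08)]
    best=min(((lambda a:(lambda u:( (np.percentile(u[:,0],99.5)-np.percentile(u[:,0],.5))*(np.percentile(u[:,1],99.5)-np.percentile(u[:,1],.5)),a))(t[:,:2]@np.array([[np.cos(a),-np.sin(a)],[np.sin(a),np.cos(a)]])))(a) for a in np.radians(np.arange(-8,8,.25))))
    a=best[1];M=np.array([[np.cos(a),-np.sin(a)],[np.sin(a),np.cos(a)]]);u=t[:,:2]@M
    lo,hi=np.percentile(u,.5,axis=0),np.percentile(u,99.5,axis=0)
    print("yaw",np.degrees(a),"size",hi-lo,"centre",M@((lo+hi)/2))
```

```text
scene 0.068 1734 [array([0.629 , 0.1471]), array([0.1882, 0.1412]), np.float64(1.9766)] [[0.5320000052452087, 0.21400000154972076], [0.5370000004768372, 0.0729999989271164], [0.7250000238418579, 0.07999999821186066], [0.7210000157356262, 0.22100000083446503]]
scene 0.02 2649 [array([0.6294, 0.1475]), array([0.1952, 0.1464]), np.float64(2.8116)] [[0.527999997138977, 0.2160000056028366], [0.5360000133514404, 0.07000000029802322], [0.7300000190734863, 0.07900000363588333], [0.7229999899864197, 0.22499999403953552]]
yaw 3.0000000000000004 size [0.18017626 0.13147456] centre [0.63078701 0.14558695]
side 0.068 1556 [array([0.6284, 0.1437]), array([0.1854, 0.1371]), np.float64(2.7119)] [[0.5329999923706055, 0.20800000429153442], [0.5389999747276306, 0.07100000232458115], [0.7239999771118164, 0.07999999821186066], [0.7179999947547913, 0.21699999272823334]]
side 0.02 2346 [array([0.6276, 0.1468]), array([0.195 , 0.1464]), np.float64(3.183)] [[0.5260000228881836, 0.21400000154972076], [0.5339999794960022, 0.06800000369548798], [0.7289999723434448, 0.07900000363588333], [0.7210000157356262, 0.22499999403953552]]
yaw 2.5 size [0.17802418 0.13062875] centre [0.62626025 0.14496294]
```

```bash
cat > st.py <<'E'
import sys
from h import *
# usage: st.py x y z [jaw_yaw_deg]  -> shift units and turn units needed
s=sense(); M=R.from_rotvec(s["tool_rot"]).as_matrix()
print("t",round(s["clock"],2),"pos",s["position"].round(4),"gap",round(s["finger_gap"],4),"F",s["wrist_force"].round(1))
jy=np.degrees(np.arctan2(M[1,1],M[0,1])); print("tool x",M[:,0].round(3),"jaw yaw",round(jy,1),"q",s["q"].round(2))
a=[float(v) for v in sys.argv[1:]]
if len(a)>=3: print("shift",((np.array(a[:3])-s["position"])/.03).round(3))
if len(a)>3:
    dy=(a[3]-jy+90)%180-90; y=np.radians(jy+dy); X=np.array([0,0,-1.]);Y=np.array([np.cos(y),np.sin(y),0])
    T=np.c_[X,Y,np.cross(X,Y)]; print("turn",(np.degrees(R.from_matrix(T@M.T).as_rotvec())/8).round(3))
E
python3 st.py 0.5465 0.390 0.28 0
python3 - <<'E'
from h import *
for n in("scene","side"):
    im,d,c=load(n);P=cloud(d,c)
    q=P[(P[...,0]>.3)&(P[...,0]<.65)&(P[...,1]>.48)&(P[...,1]<.7)&(P[...,2]>.02)&(P[...,2]<.5)]
    print(n,np.round(np.percentile(q,[0,2,50,98,100],axis=0),3).tolist())
E
```

```text
t 0.15 pos [0.2461 0.6011 0.2306] gap 0.0855 F [-0.  -0.5 -0.4]
tool x [-0.001 -0.001 -1.   ] jaw yaw 67.7 q [-1.25  0.63  0.04  1.52 -0.03  1.   -0.02]
shift [10.012 -7.035  1.647]
turn [ 6.000e-03 -1.000e-02 -8.466e+00]
scene [[0.3, 0.572, 0.02], [0.304, 0.574, 0.023], [0.484, 0.606, 0.068], [0.6, 0.668, 0.114], [0.606, 0.679, 0.134]]
side [[0.3, 0.568, 0.02], [0.303, 0.574, 0.024], [0.46, 0.603, 0.06], [0.593, 0.662, 0.113], [0.602, 0.675, 0.128]]
```

```bash
python3 -m handwheel '[[0,0,0,0.5,-0.4,1.5,1],[0,0,0,1.8,-1.3,1.6,1],[0,0,0,3.1,-2.2,1.6,1],[0,0,0,4.4,-3.1,1.6,1],[0,0,0,5.5,-3.9,1.6,1]]' 30; python3 -m handwheel '[[0,0,0,1.3,-0.9,0,1],[0,0,0,2.6,-1.8,0,1],[0,0,0,3.6,-2.5,0,1],[0,0,0,4.5,-3.1,0,1],[0,0,0,4.5,-3.1,0,1]]'; python3 st.py 0.5465 0.390 0.20
python3 - <<'E'
from h import *
im,d,c=grab("wrist","w1")
E
```

```text
clock: 0.65
position: [0.4136, 0.4824, 0.2792]
tool_rot: [0.306, 1.548, -0.307]
wrist_force: [-0.3, 0.5, -0.1]
finger_gap: 0.0856
clock: 1.15
position: [0.5516, 0.3855, 0.2787]
tool_rot: [0.309, 1.544, -0.314]
wrist_force: [0.4, -1.1, -1.0]
finger_gap: 0.0852
t 1.15 pos [0.5516 0.3855 0.2787] gap 0.0852 F [ 0.4 -1.1 -1. ]
tool x [ 0.003 -0.004 -1.   ] jaw yaw 67.2 q [-0.69  0.62  0.06  1.39 -0.04  1.13  0.55]
shift [-0.17   0.149 -2.623]
```

View pics/w1.png

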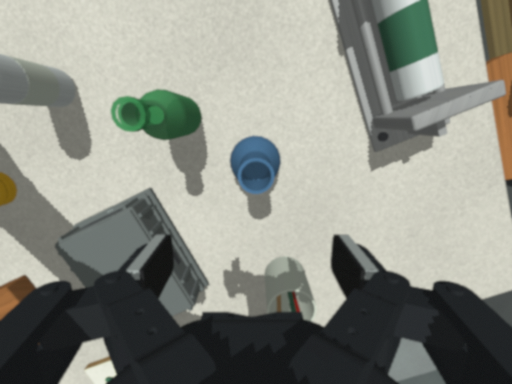

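Wrist view: vase rim centred at about (257,177), bottle mouth (128,112), crate top edge around (150,190)–(207,285). I'll refine from here.

```bash
python3 - <<'E'
from h import *
im,d,c=grab("wrist"); H=cv2.cvtColor(im,cv2.COLOR_BGR2HSV); P=cloud(d,c)
for nm,lo,hi,zt,rad in(("vase",(100,90,30),(120,255,255),.14,.02),("bottle",(60,90,30),(90,255,255),.185,.014)):
    m=cv2.inRange(H,lo,hi); n,lab,st,ce=cv2.connectedComponentsWithStats(m)
    cand=[i for i in range(1,n) if st[i,4]>300 and st[i,1]<230 and st[i,0]<300]
    for i in cand:
        q=P[lab==i]; q=q[np.isfinite(q[:,0])]
        t=q[q[:,2]>zt-.004]; e,r=cv2.minEnclosingCircle(t[:,:2].astype(np.float32)); print(nm,st[i],"rim depth",np.round(e,4),round(r,4),q[:,2].max().round(3))
        s=q[(q[:,2]>.02)&(q[:,2]<.09)]; print("   body",len(s),circ(s))
t=P[(np.abs(P[...,2]-.0745)<.005)&(P[...,0]>.5)&(P[...,1]<.25)&(P[...,0]<.75)]
r=cv2.minAreaRect(t[:,:2].astype(np.float32));print(r)
E
python3 st.py 0.5465 0.390 0.2
```

```text
vase [ 230  140   48   57 2063] rim depth [0.5447 0.3921] 0.02 0.142
   body 1242 (array([0.53730099, 0.39550107]), np.float64(0.021940860415699977))
bottle [ 111   94   88   48 3018] rim depth [0.4444 0.3162] 0.0145 0.187
   body 392 (array([0.44422291, 0.31568233]), np.float64(0.02846576786110212))
((0.625666618347168, 0.14931897819042206), (0.18037106096744537, 0.13216660916805267), 2.954047203063965)
t 1.25 pos [0.5467 0.3907 0.2787] gap 0.0855 F [-0.8  0.8 -0.2]
tool x [-0.001 -0.    -1.   ] jaw yaw 67.6 q [-0.69  0.62  0.06  1.39 -0.04  1.13  0.55]
shift [-0.008 -0.022 -2.623]
```

```bash
python3 -m handwheel '[[0,0,0,0,0,-1.3,1],[0,0,0,0,0,-2.6,1],[0,0,0,0,0,-3.9,1],[0,0,0,0,0,-5.0,1],[0,0,0,0,0,-5.9,1]]'; python3 -m handwheel '[[0,0,0,0,0,0,1],[0,0,0,0,0,0,0.4],[0,0,0,0,0,0,0.3],[0,0,0,0,0,0,0.3],[0,0,0,0,0,0,0.3]]' 40;python3 -m handwheel '[[0,0,0,0,0,0,0.3],[0,0,0,0,0,0,0.3],[0,0,0,0,0,0,0.3],[0,0,0,0,0,0.1,0.3],[0,0,0,0,0,0.3,0.3]]' 40; python3 st.py
```

```text
clock: 1.75
position: [0.5437, 0.3929, 0.1001]
tool_rot: [0.302, 1.552, -0.304]
wrist_force: [-0.3, -0.3, 0.3]
finger_gap: 0.0854
clock: 2.25
position: [0.5472, 0.3922, 0.1044]
tool_rot: [0.307, 1.547, -0.303]
wrist_force: [-0.7, -0.9, 5.4]
finger_gap: 0.039
clock: 2.75
position: [0.5457, 0.391, 0.111]
tool_rot: [0.304, 1.55, -0.306]
wrist_force: [1.2, 0.2, -3.7]
finger_gap: 0.0394
t 2.75 pos [0.5457 0.391  0.111 ] gap 0.0394 F [ 1.2  0.2 -3.7]
tool x [-0.001 -0.001 -1.   ] jaw yaw 67.7 q [-0.69  0.79  0.04  1.55 -0.04  0.8   0.56]
```

```bash
python3 -m handwheel '[[0,0,0,0,0,0.5,0.3],[0,0,0,0,0,1.3,0.3],[0,0,0,0,0,2.2,0.3],[0,0,0,0,0,3.1,0.3],[0,0,0,0,0,3.7,0.3]]';  python3 -m handwheel '[[0,0,0,0,0,0,0.3],[0,0,0,0.2,-0.6,0,0.3],[0,0,0,0.5,-1.5,0,0.3],[0,0,0,0.8,-2.4,0,0.3],[0,0,0,1.1,-3.3,0,0.3]]'; python3 -m handwheel '[[0,0,0,0.3,-0.9,0,0.3],[0,0,0,0.6,-1.8,0,0.3],[0,0,0,0.9,-2.8,0,0.3],[0,0,0,1.3,-3.8,0,0.3],[0,0,0,1.6,-4.8,0,0.3]]';python3 -m handwheel '[[0,0,0,0,0,0,0.3],[0,0,0,0,0,0,0.3],[0,0,0,0,0,0,0.3],[0,0,0,0,0,0,0.3],[0,0,0,0,0,0,0.3]]'; python3 st.py 0.6275 0.147 0.179
python3 - <<'E'
from h import *
for n in("scene","side","wrist"):
    im,d,c=grab(n,n+"2"); P=cloud(d,c)
    t=P[(np.abs(P[...,2]-.0745)<.005)&(P[...,0]>.5)&(P[...,1]<.25)&(P[...,0]<.75)&(P[...,1]>.04)]
    if len(t): r=cv2.minAreaRect(t[:,:2].astype(np.float32));print(n,len(t),r)
    t=P[(np.abs(P[...,2]-.04)<.005)&(P[...,0]>.55)&(P[...,1]<-.03)&(P[...,0]<.75)&(P[...,1]>-.24)]
    if len(t): r=cv2.minAreaRect(t[:,:2].astype(np.float32));print(n,len(t),r)
E
```

```text
clock: 3.25
position: [0.5471, 0.392, 0.2256]
tool_rot: [0.307, 1.547, -0.303]
wrist_force: [0.7, -0.4, -3.1]
finger_gap: 0.0396
clock: 3.75
position: [0.579, 0.2897, 0.2208]
tool_rot: [0.303, 1.551, -0.308]
wrist_force: [-0.2, -0.2, -3.6]
finger_gap: 0.0389
clock: 4.25
position: [0.627, 0.1456, 0.2208]
tool_rot: [0.304, 1.551, -0.307]
wrist_force: [0.0, -0.3, -2.9]
finger_gap: 0.0391
clock: 4.75
position: [0.6269, 0.1497, 0.2221]
tool_rot: [0.304, 1.55, -0.303]
wrist_force: [-0.4, -0.1, -2.8]
finger_gap: 0.0392
t 4.75 pos [0.6269 0.1497 0.2221] gap 0.0392 F [-0.4 -0.1 -2.8]
tool x [-0.  0. -1.] jaw yaw 67.8 q [-0.31  0.63  0.05  1.54 -0.03  0.97  0.94]
shift [ 0.019 -0.089 -1.437]
scene 1471 ((0.6309876441955566, 0.146184504032135), (0.1867048591375351, 0.13334059715270996), 3.943557024002075)
scene 1525 ((0.644132137298584, -0.13363218307495117), (0.12329697608947754, 0.1408325433731079), 3.2252755165100098)
side 1357 ((0.6264355182647705, 0.1453590989112854), (0.17936530709266663, 0.1341955065727234), 2.783414125442505)
side 1639 ((0.6421151757240295, -0.13454213738441467), (0.12067840248346329, 0.14101563394069672), 3.454833745956421)
wrist 10319 ((0.625657320022583, 0.1480589509010315), (0.17921945452690125, 0.13169865310192108), 2.890617609024048)
wrist 7662 ((0.6411097645759583, -0.13203361630439758), (0.1184810921549797, 0.1418304443359375), 3.9161853790283203)
```

View pics/scene2.png

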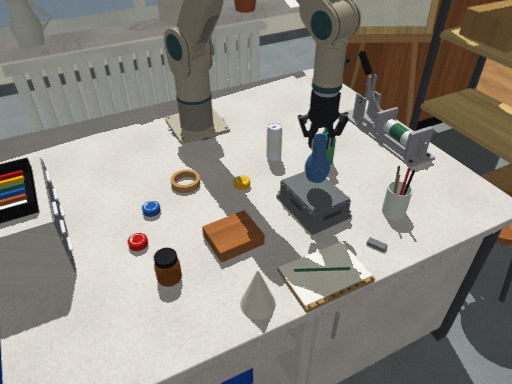

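View pics/wrist2.png

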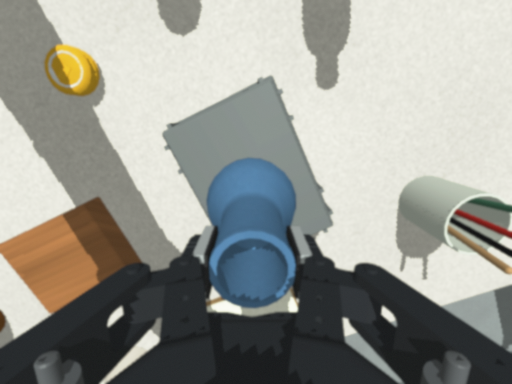

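Vase is held over the crate centre (scene pixel (317,160)). Lowering.

```bash
python3 -m handwheel '[[0,0,0,0.02,-0.08,-0.4,0.3],[0,0,0,0.02,-0.08,-0.8,0.3],[0,0,0,0.02,-0.08,-1.1,0.3],[0,0,0,0.02,-0.08,-1.3,0.3],[0,0,0,0.02,-0.08,-1.4,0.3]]';  python3 -m handwheel '[[0,0,0,0,0,-0.02,0.3],[0,0,0,0,0,-0.04,0.3],[0,0,0,0,0,-0.06,0.3],[0,0,0,0,0,-0.08,0.3],[0,0,0,0,0,-0.08,0.3]]'; python3 st.py
```

```text
clock: 5.4
position: [0.6274, 0.146, 0.1791]
tool_rot: [0.304, 1.551, -0.306]
wrist_force: [-0.5, -0.6, 5.7]
finger_gap: 0.0395
clock: 5.9
position: [0.6284, 0.1462, 0.179]
tool_rot: [0.306, 1.548, -0.305]
wrist_force: [-0.6, -1.0, 4.6]
finger_gap: 0.039
t 5.9 pos [0.6284 0.1462 0.179 ] gap 0.039 F [-0.6 -1.   4.6]
tool x [ 0.001  0.    -1.   ] jaw yaw 67.7 q [-0.3   0.68  0.04  1.59 -0.04  0.88  0.94]
```

```bash
python3 -m handwheel '[[0,0,0,0,0,0,0.5],[0,0,0,0,0,0,0.6],[0,0,0,0,0,0,0.8],[0,0,0,0,0,0,1],[0,0,0,0,0,0,1]]';  python3 -m handwheel '[[0,0,0,0,0,0.3,1],[0,0,0,0,0,1.2,1],[0,0,0,0,0,2.4,1],[0,0,0,0,0,3.6,1],[0,0,0,0,0,4.2,1]]'; python3 st.py 0.445 0.3147 0.304
```

```text
clock: 6.4
position: [0.628, 0.1462, 0.1778]
tool_rot: [0.305, 1.549, -0.305]
wrist_force: [0.0, -1.3, 0.6]
finger_gap: 0.0856
clock: 6.9
position: [0.6295, 0.1464, 0.3084]
tool_rot: [0.307, 1.544, -0.303]
wrist_force: [-0.0, 0.3, 0.2]
finger_gap: 0.0857
t 6.9 pos [0.6295 0.1464 0.3084] gap 0.0857 F [-0.   0.3  0.2]
tool x [ 0.006  0.002 -1.   ] jaw yaw 67.7 q [-0.3   0.55  0.05  1.43 -0.03  1.15  0.94]
shift [-6.149  5.61  -0.146]
```

```bash
python3 -m handwheel '[[0,0,0,-1,0.9,0,1],[0,0,0,-2.1,1.9,0,1],[0,0,0,-3.2,2.9,0,1],[0,0,0,-4.3,3.9,0,1],[0,0,0,-5.3,4.9,0,1]]';  python3 -m handwheel '[[0,0,0,-0.5,0.4,0,1],[0,0,0,-0.79,0.7,0,1],[0,0,0,-0.79,0.7,0,1],[0,0,0,-0.79,0.7,0,1],[0,0,0,-0.79,0.7,0,1]]'; python3 st.py 0.445 0.3147 0.15
python3 - <<'E'
from h import *
for n in("scene","side","wrist"):
    im,d,c=grab(n,n+"3"); P=cloud(d,c); H=cv2.cvtColor(im,cv2.COLOR_BGR2HSV)
    b=cv2.inRange(H,(98,60,20),(120,255,255))>0
    q=P[b&(np.hypot(P[...,0]-.6275,P[...,1]-.1465)<.08)&(P[...,2]>.08)]
    if len(q):
        for lo,hi in((.105,.125),(.165,.212)):
            s=q[(q[:,2]>lo)&(q[:,2]<hi)]; print(n,"vase",lo,len(s),[np.round(v,4) for v in circ(s)], q[:,2].max())
    g=cv2.inRange(H,(55,70,20),(92,255,255))>0
    q=P[g&(np.hypot(P[...,0]-.445,P[...,1]-.3147)<.06)]
    for lo,hi in((.02,.09),(.14,.183)):
        s=q[(q[:,2]>lo)&(q[:,2]<hi)]
        if len(s)>20: print(n,"bottle",lo,len(s),[np.round(v,4) for v in circ(s)],np.round(cv2.minEnclosingCircle(s[:,:2].astype(np.float32))[0],4))
E
```

```text
clock: 7.4
position: [0.4674, 0.2942, 0.3048]
tool_rot: [0.306, 1.549, -0.304]
wrist_force: [0.6, -0.6, 0.3]
finger_gap: 0.0852
clock: 7.9
position: [0.4468, 0.3126, 0.3039]
tool_rot: [0.307, 1.548, -0.308]
wrist_force: [0.6, 0.8, -0.5]
finger_gap: 0.0853
t 7.9 pos [0.4468 0.3126 0.3039] gap 0.0853 F [ 0.6  0.8 -0.5]
tool x [ 0.001 -0.001 -1.   ] jaw yaw 67.6 q [-0.68  0.4   0.02  1.72 -0.01  1.03  0.53]
shift [-0.058  0.069 -5.131]
scene vase 0.105 141 [array([0.6296, 0.144 ]), np.float64(0.0339)] 0.21822164400028554
scene vase 0.165 220 [array([0.6286, 0.1448]), np.float64(0.0183)] 0.21822164400028554
scene bottle 0.02 174 [array([0.45  , 0.3135]), np.float64(0.0243)] [0.4555 0.3107]
scene bottle 0.14 87 [array([0.4465, 0.3147]), np.float64(0.0125)] [0.4456 0.3165]
side vase 0.105 123 [array([0.6263, 0.144 ]), np.float64(0.0346)] 0.21513262837763958
side vase 0.165 207 [array([0.6264, 0.144 ]), np.float64(0.0182)] 0.21513262837763958
side bottle 0.02 238 [array([0.4444, 0.3121]), np.float64(0.026)] [0.4441 0.3028]
side bottle 0.14 89 [array([0.4448, 0.3139]), np.float64(0.0126)] [0.4441 0.3141]
wrist vase 0.105 374 [array([0.6265, 0.1461]), np.float64(0.0353)] 0.14364417984546923
wrist vase 0.165 0 [array([0., 0.]), np.float64(0.0)] 0.14364417984546923
wrist bottle 0.02 99 [array([0.444 , 0.3152]), np.float64(0.0288)] [0.4244 0.3231]
wrist bottle 0.14 355 [array([0.4421, 0.3159]), np.float64(0.0121)] [0.443  0.3155]
```

View pics/scene3.png

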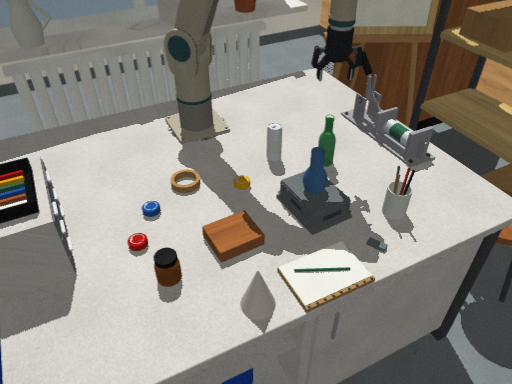

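View pics/wrist3.png

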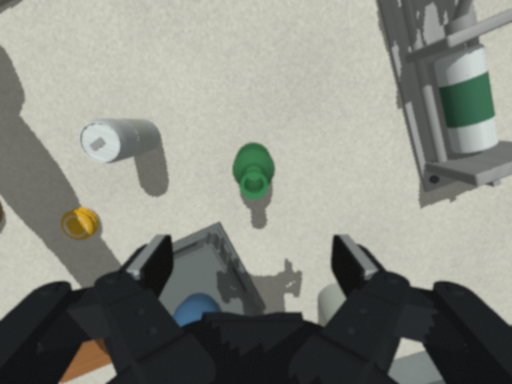

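Vase stands on the crate (scene (316,172)); the bottle mouth is at (256,185) in the wrist view. Now I'll grip the bottle.

```bash
python3 -m handwheel '[[0,0,0,0,0,-1.3,1],[0,0,0,0,0,-2.6,1],[0,0,0,0,0,-3.9,1],[0,0,0,0,0,-4.8,1],[0,0,0,0,0,-5.2,1]]'; python3 -m handwheel '[[0,0,0,0,0,0,1],[0,0,0,0,0,0,0.3],[0,0,0,0,0,0,0.15],[0,0,0,0,0,0,0.15],[0,0,0,0,0,0,0.15]]' 40;python3 -m handwheel '[[0,0,0,0,0,0,0.15],[0,0,0,0,0,0,0.15],[0,0,0,0,0,0,0.15],[0,0,0,0,0,0.1,0.15],[0,0,0,0,0,0.3,0.15]]' 40; python3 st.py
```

```text
clock: 8.55
position: [0.4444, 0.3126, 0.1453]
tool_rot: [0.303, 1.552, -0.309]
wrist_force: [0.4, -0.6, -0.1]
finger_gap: 0.0854
clock: 9.05
position: [0.4458, 0.3145, 0.1489]
tool_rot: [0.306, 1.548, -0.304]
wrist_force: [0.4, 0.9, 0.1]
finger_gap: 0.0283
clock: 9.55
position: [0.4445, 0.3136, 0.1565]
tool_rot: [0.304, 1.551, -0.306]
wrist_force: [-0.3, -0.2, -3.1]
finger_gap: 0.027
t 9.55 pos [0.4445 0.3136 0.1565] gap 0.027 F [-0.3 -0.2 -3.1]
tool x [-0.002 -0.001 -1.   ] jaw yaw 67.7 q [-0.67  0.58  0.01  1.89 -0.01  0.68  0.53]
```

```bash
python3 -m handwheel '[[0,0,0,0,0,0.6,0.15],[0,0,0,0,0,1.5,0.15],[0,0,0,0,0,2.5,0.15],[0,0,0,0,-0.2,3.3,0.15],[0,0,0,0,-0.8,3.7,0.15]]';  python3 -m handwheel '[[0,0,0,0,-1,0,0.15],[0,0,0,0.2,-2.1,0,0.15],[0,0,0,0.4,-3.2,0,0.15],[0,0,0,0.6,-4.3,0,0.15],[0,0,0,0.8,-5.4,0,0.15]]'; python3 -m handwheel '[[0,0,0,0.4,-1,0,0.15],[0,0,0,0.9,-2,0,0.15],[0,0,0,1.4,-3,0,0.15],[0,0,0,2,-4,0,0.15],[0,0,0,2.7,-5,0,0.15]]';python3 -m handwheel '[[0,0,0,0.7,-0.9,0,0.15],[0,0,0,1.4,-1.8,0,0.15],[0,0,0,2.0,-2.6,0,0.15],[0,0,0,2.5,-3.2,0,0.15],[0,0,0,2.9,-3.6,0,0.15]]'; python3 st.py 0.6425 -0.1337 0.26
```

```text
clock: 10.05
position: [0.4456, 0.2919, 0.27]
tool_rot: [0.305, 1.548, -0.3]
wrist_force: [-0.2, 0.7, -3.6]
finger_gap: 0.027
clock: 10.55
position: [0.4682, 0.1251, 0.2673]
tool_rot: [0.305, 1.551, -0.307]
wrist_force: [-0.3, 0.1, -2.7]
finger_gap: 0.0271
clock: 11.05
position: [0.5489, -0.0245, 0.2672]
tool_rot: [0.305, 1.552, -0.307]
wrist_force: [0.2, 1.3, -2.0]
finger_gap: 0.027
clock: 11.55
position: [0.6361, -0.1335, 0.2666]
tool_rot: [0.306, 1.552, -0.309]
wrist_force: [-0.8, 0.1, -3.0]
finger_gap: 0.0272
t 11.55 pos [ 0.6361 -0.1335  0.2666] gap 0.0272 F [-0.8  0.1 -3. ]
tool x [-0.003 -0.001 -1.   ] jaw yaw 67.5 q [ 0.11  0.6   0.1   1.47 -0.06  1.08  1.39]
shift [ 0.214 -0.006 -0.222]
```

```bash
python3 -m handwheel '[[0,0,0,0.18,-0.14,0,0.15],[0,0,0,0.18,-0.14,0,0.15],[0,0,0,0.18,-0.14,0,0.15],[0,0,0,0.18,-0.14,0,0.15],[0,0,0,0.18,-0.14,0,0.15]]'
python3 st.py
python3 - <<'E'
from h import *
for n in("scene","side","wrist"):
    im,d,c=grab(n,n+"4"); P=cloud(d,c); H=cv2.cvtColor(im,cv2.COLOR_BGR2HSV)
    print(n,sense()["position"].round(4))
    g=cv2.inRange(H,(55,70,20),(92,255,255))>0
    q=P[g&(np.hypot(P[...,0]-.6425,P[...,1]+.1337)<.06)]
    for lo,hi in((.13,.2),(.25,.31)):
        s=q[(q[:,2]>lo)&(q[:,2]<hi)]
        if len(s)>20: print(n,"bottle",lo,len(s),[np.round(v,4) for v in circ(s)],np.percentile(q[:,2],[1,99]).round(3))
    t=P[(np.abs(P[...,2]-.04)<.005)&(P[...,0]>.55)&(P[...,1]<-.03)&(P[...,0]<.75)&(P[...,1]>-.24)]
    if len(t): r=cv2.minAreaRect(t[:,:2].astype(np.float32));print(n,len(t),r)
E
```

```text
clock: 12.05
position: [0.6423, -0.1331, 0.2681]
tool_rot: [0.304, 1.55, -0.304]
wrist_force: [0.3, -0.1, -1.9]
finger_gap: 0.027
t 12.05 pos [ 0.6423 -0.1331  0.2681] gap 0.027 F [ 0.3 -0.1 -1.9]
tool x [-0.  0. -1.] jaw yaw 67.8 q [ 0.11  0.61  0.1   1.45 -0.06  1.08  1.4 ]
scene [ 0.6424 -0.1333  0.2681]
scene bottle 0.13 426 [array([ 0.6422, -0.1332]), np.float64(0.0275)] [0.126 0.635]
scene bottle 0.25 240 [array([ 0.6425, -0.1331]), np.float64(0.0129)] [0.126 0.635]
scene 1506 ((0.6431264877319336, -0.1340581178665161), (0.1244833767414093, 0.14082995057106018), 2.4102776050567627)
side [ 0.6425 -0.1335  0.2682]
side bottle 0.13 361 [array([ 0.6403, -0.134 ]), np.float64(0.0278)] [0.13  0.622]
side bottle 0.25 84 [array([ 0.6394, -0.1352]), np.float64(0.0125)] [0.13  0.622]
side 1477 ((0.6421495079994202, -0.1347370445728302), (0.12146659195423126, 0.14181748032569885), 3.1900033950805664)
wrist [ 0.6426 -0.1336  0.2681]
wrist bottle 0.13 479 [array([ 0.6405, -0.1331]), np.float64(0.0287)] [0.148 0.305]
wrist bottle 0.25 4478 [array([ 0.6394, -0.1327]), np.float64(0.0125)] [0.148 0.305]
wrist 5049 ((0.6420595645904541, -0.13312552869319916), (0.11996632069349289, 0.14017046988010406), 3.032487154006958)
```

View pics/scene4.png

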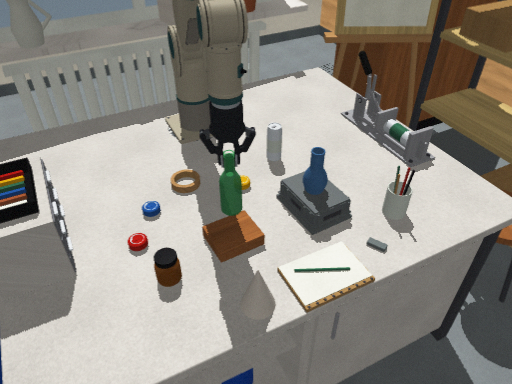

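Bottle is centred over the block (scene (230,190) above (233,235)). Lowering about 80 mm.

```bash
python3 -m handwheel '[[0,0,0,0.05,-0.02,-0.6,0.15],[0,0,0,0.05,-0.02,-1.3,0.15],[0,0,0,0.05,-0.02,-2,0.15],[0,0,0,0.05,-0.02,-2.4,0.15],[0,0,0,0.05,-0.02,-2.55,0.15]]';  python3 -m handwheel '[[0,0,0,0,0,-0.03,0.15],[0,0,0,0,0,-0.06,0.15],[0,0,0,0,0,-0.09,0.15],[0,0,0,0,0,-0.12,0.15],[0,0,0,0,0,-0.12,0.15]]'; python3 st.py
```

```text
clock: 12.7
position: [0.6434, -0.1344, 0.1901]
tool_rot: [0.305, 1.552, -0.305]
wrist_force: [-0.3, 0.3, -2.4]
finger_gap: 0.0271
clock: 13.2
position: [0.6449, -0.1348, 0.189]
tool_rot: [0.305, 1.547, -0.305]
wrist_force: [-0.3, -0.3, 2.5]
finger_gap: 0.0275
t 13.2 pos [ 0.6449 -0.1348  0.189 ] gap 0.0275 F [-0.3 -0.3  2.5]
tool x [ 0.002 -0.    -1.   ] jaw yaw 67.7 q [ 0.11  0.69  0.09  1.54 -0.07  0.92  1.4 ]
```

```bash
python3 -m handwheel '[[0,0,0,0,0,0,0.4],[0,0,0,0,0,0,0.6],[0,0,0,0,0,0,0.8],[0,0,0,0,0,0,1],[0,0,0,0,0,0,1]]';  python3 -m handwheel '[[0,0,0,0,0,0.3,1],[0,0,0,0,0,1.2,1],[0,0,0,0,0,2.4,1],[0,0,0,0,0,3.3,1],[0,0,0,0,0,3.6,1]]'; python3 st.py 0.4207 -0.310 0.20 2.8
```

```text
clock: 13.7
position: [0.6442, -0.1347, 0.1878]
tool_rot: [0.305, 1.549, -0.305]
wrist_force: [0.4, 0.1, 0.3]
finger_gap: 0.085
clock: 14.2
position: [0.6459, -0.1352, 0.3001]
tool_rot: [0.305, 1.543, -0.305]
wrist_force: [-0.1, -0.3, -0.3]
finger_gap: 0.0853
t 14.2 pos [ 0.6459 -0.1352  0.3001] gap 0.0853 F [-0.1 -0.3 -0.3]
tool x [ 0.007 -0.001 -1.   ] jaw yaw 67.7 q [ 0.11  0.58  0.1   1.4  -0.06  1.15  1.4 ]
shift [-7.507 -5.828 -3.336]
turn [ 0.034  0.037 -8.115]
```

```bash
python3 -m handwheel '[[0,0,-0.5,-1,-0.8,0,1],[0,0,-1.5,-2,-1.6,0,1],[0,0,-2.5,-3.2,-2.5,0,1],[0,0,-3.5,-4.4,-3.5,0,1],[0,0,-4.5,-5.5,-4.3,0,1]]';  python3 -m handwheel '[[0,0,-1,-1,-0.8,-0.8,1],[0,0,-2,-1.94,-1.56,-1.8,1],[0,0,-3,-1.94,-1.56,-2.8,1],[0,0,-3.6,-1.94,-1.56,-3.2,1],[0,0,-3.6,-1.94,-1.56,-3.2,1]]'; python3 st.py 0.4207 -0.310 0.006 2.8
python3 - <<'E'
from h import *
for n in("scene","side","wrist"):
    im,d,c=grab(n,n+"5"); P=cloud(d,c); H=cv2.cvtColor(im,cv2.COLOR_BGR2HSV)
    g=cv2.inRange(H,(55,70,20),(92,255,255))>0
    q=P[g&(np.hypot(P[...,0]-.6425,P[...,1]+.1337)<.06)]
    for lo,hi in((.06,.13),(.18,.22)):
        s=q[(q[:,2]>lo)&(q[:,2]<hi)]
        if len(s)>20: print(n,"bottle",lo,len(s),[np.round(v,4) for v in circ(s)],np.percentile(q[:,2],[1,99]).round(3))
    b=cv2.inRange(H,(98,90,20),(120,255,255))>0
    q=P[(np.hypot(P[...,0]-.4207,P[...,1]+.31)<.05)&(P[...,2]>.008)&(P[...,2]<.035)]
    if len(q)>20: print(n,"blue",len(q),cv2.minEnclosingCircle(q[:,:2].astype(np.float32)))
E
```

```text
clock: 14.7
position: [0.4768, -0.2652, 0.2956]
tool_rot: [0.797, 1.42, -0.798]
wrist_force: [0.4, -1.3, 0.0]
finger_gap: 0.0854
clock: 15.2
position: [0.4195, -0.3095, 0.1978]
tool_rot: [1.172, 1.238, -1.174]
wrist_force: [0.3, 0.3, 0.4]
finger_gap: 0.0851
t 15.2 pos [ 0.4195 -0.3095  0.1978] gap 0.0851 F [0.3 0.3 0.4]
tool x [-0.004  0.002 -1.   ] jaw yaw 2.9 q [ 0.32  0.52  0.39  1.91 -0.27  0.76  0.91]
shift [ 0.042 -0.017 -6.394]
turn [-0.018 -0.031 -0.01 ]
scene bottle 0.06 356 [array([ 0.6458, -0.135 ]), np.float64(0.0269)] [0.046 0.225]
scene bottle 0.18 130 [array([ 0.6454, -0.1346]), np.float64(0.0124)] [0.046 0.225]
scene blue 227 ((0.42180246114730835, -0.30888450145721436), 0.029035113751888275)
side bottle 0.06 311 [array([ 0.6431, -0.1356]), np.float64(0.0278)] [0.049 0.225]
side bottle 0.18 129 [array([ 0.6427, -0.136 ]), np.float64(0.0124)] [0.049 0.225]
side blue 383 ((0.4198181629180908, -0.31078559160232544), 0.027684209868311882)
wrist bottle 0.06 1512 [array([ 0.6421, -0.1351]), np.float64(0.0273)] [0.046 0.096]
wrist blue 1550 ((0.4196738302707672, -0.3086814284324646), 0.027894020080566406)
```

View pics/wrist5.png

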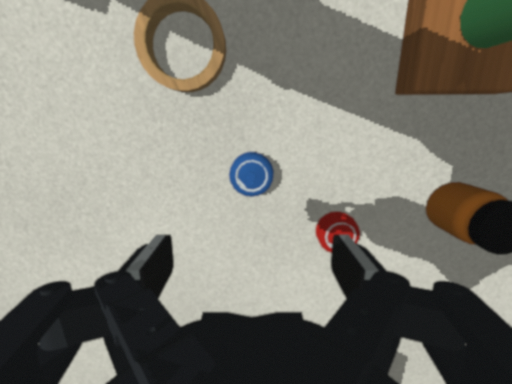

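View pics/side5.png

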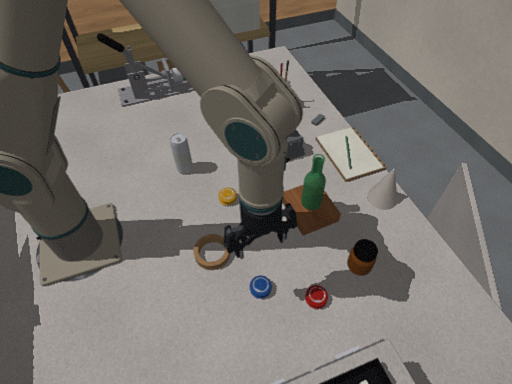

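```bash
python3 -m handwheel '[[0,0,0,0,0,-1.3,1],[0,0,0,0,0,-2.8,1],[0,0,0,0,0,-4.2,1],[0,0,0,0,0,-5.4,1],[0,0,0,0,0,-6,1]]'; python3 -m handwheel '[[0,0,0,0,0,-0.2,1],[0,0,0,0,0,-0.4,1],[0,0,0,0,0,-0.4,0.7],[0,0,0,0,0,-0.4,0.5],[0,0,0,0,0,-0.4,0.5]]' 25;python3 -m handwheel '[[0,0,0,0,0,0,0.5],[0,0,0,0,0,0,0.5],[0,0,0,0,0,0,0.5],[0,0,0,0,0,0.1,0.5],[0,0,0,0,0,0.2,0.5]]'; python3 st.py
```

```text
clock: 15.85
position: [0.4209, -0.3098, 0.018]
tool_rot: [1.171, 1.236, -1.17]
wrist_force: [-0.5, 0.3, 0.5]
finger_gap: 0.0852
clock: 16.35
position: [0.4218, -0.311, 0.0092]
tool_rot: [1.171, 1.231, -1.17]
wrist_force: [-0.6, 0.3, 4.5]
finger_gap: 0.055
clock: 16.85
position: [0.4212, -0.3106, 0.0144]
tool_rot: [1.171, 1.232, -1.171]
wrist_force: [-0.9, -0.8, 0.4]
finger_gap: 0.0551
t 16.85 pos [ 0.4212 -0.3106  0.0144] gap 0.0551 F [-0.9 -0.8  0.4]
tool x [ 0.001 -0.    -1.   ] jaw yaw 2.9 q [ 0.45  0.81  0.2   2.02 -0.43  0.35  1.05]
```

```bash
python3 -m handwheel '[[0,0,0,0,0,1,0.5],[0,0,0,0,0,2.2,0.5],[0,0,0,0,0,3.4,0.5],[0,0,0,0,0.3,4.6,0.5],[0,0,0,0,1.2,5,0.5]]'; python3 -m handwheel '[[0,0,0,0,1.4,0,0.5],[0,0,0,0.1,2.8,0,0.5],[0,0,0,0.3,4.2,0,0.5],[0,0,0,0.6,5.6,0,0.5],[0,0,0,1,7,0,0.5]]';python3 -m handwheel '[[0,0,0,0.8,0.9,0,0.5],[0,0,0,1.8,1.6,0,0.5],[0,0,0,3,2.1,0,0.5],[0,0,0,4.3,2.34,0,0.5],[0,0,0,5.3,2.34,0,0.5]]';python3 -m handwheel '[[0,0,0,0.85,0,0,0.5],[0,0,0,0.85,0,0,0.5],[0,0,0,0.85,0,0,0.5],[0,0,0,0.85,0,0,0.5],[0,0,0,0.85,0,0,0.5]]'; python3 st.py 0.635 0.0063 0.009 2.8
python3 - <<'E'
from h import *
for n in("scene","side","wrist"):
    im,d,c=grab(n,n+"6"); P=cloud(d,c); H=cv2.cvtColor(im,cv2.COLOR_BGR2HSV)
    b=cv2.inRange(H,(98,90,20),(120,255,255))>0
    q=P[b&(np.hypot(P[...,0]-.635,P[...,1]-.006)<.05)&(P[...,2]>.1)&(P[...,2]<.22)]
    if len(q)>20: print(n,"blue",len(q),cv2.minEnclosingCircle(q[:,:2].astype(np.float32)),np.percentile(q[:,2],[1,99]))
E
```

```text
clock: 17.35
position: [0.4224, -0.2781, 0.1676]
tool_rot: [1.173, 1.222, -1.173]
wrist_force: [0.9, 0.8, -0.7]
finger_gap: 0.055
clock: 17.85
position: [0.4506, -0.0628, 0.1642]
tool_rot: [1.172, 1.233, -1.172]
wrist_force: [1.5, -0.7, -0.7]
finger_gap: 0.0552
clock: 18.35
position: [0.612, 0.0083, 0.164]
tool_rot: [1.17, 1.234, -1.168]
wrist_force: [-0.4, -0.5, -0.6]
finger_gap: 0.055
clock: 18.85
position: [0.6344, 0.0057, 0.164]
tool_rot: [1.172, 1.234, -1.172]
wrist_force: [-0.5, 0.6, 0.3]
finger_gap: 0.0548
t 18.85 pos [0.6344 0.0057 0.164 ] gap 0.0548 F [-0.5  0.6  0.3]
tool x [-0.001  0.    -1.   ] jaw yaw 2.9 q [-0.3   0.72  0.42  1.64 -0.36  0.87  0.32]
shift [ 0.019  0.02  -5.167]
turn [-0.003 -0.006 -0.013]
scene blue 153 ((0.6405165791511536, 0.010946817696094513), 0.033904556185007095) [0.16194296 0.21430248]
side blue 225 ((0.6287674903869629, 0.0035632357466965914), 0.03489869087934494) [0.16042093 0.18482807]
wrist blue 6644 ((0.6340385675430298, 0.0062834881246089935), 0.02930421568453312) [0.16102109 0.18358979]
```

View pics/scene6.png

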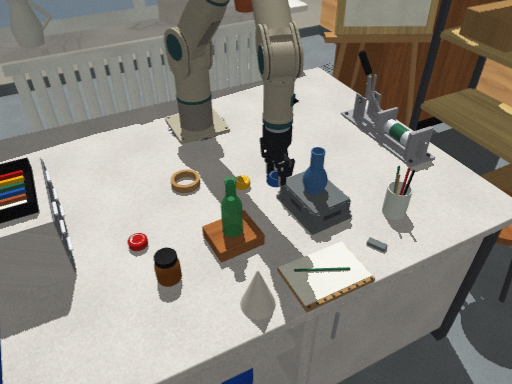

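View pics/wrist6.png

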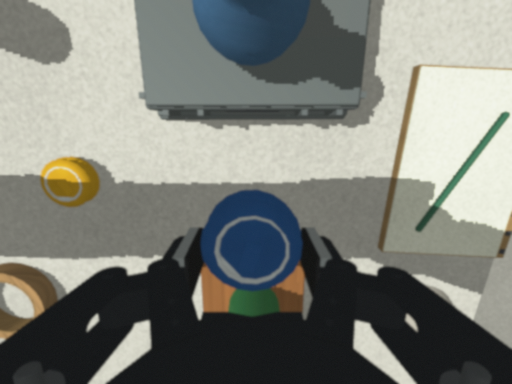

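```bash
python3 -m handwheel '[[0,0,1,0,0,0,0.5],[0,0,2,0,0,0,0.5],[0,0,3,0,0,0,0.5],[0,0,4,0,0,0,0.5],[0,0,5,0,0,0,0.5]]'; python3 -m handwheel '[[0,0,1,0,0,0,0.5],[0,0,2,0,0,0,0.5],[0,0,3,0,0,0,0.5],[0,0,4,0,0,0,0.5],[0,0,5,0,0,0,0.5]]'; python3 -m handwheel '[[0,0,0.7,0.02,0,0,0.5],[0,0,1.25,0.02,0,0,0.5],[0,0,1.25,0.02,0,0,0.5],[0,0,1.25,0.02,0,0,0.5],[0,0,1.25,0.02,0,0,0.5]]'; python3 st.py 0.635 0.0063 0.009 92.8
```

```text
clock: 19.5
position: [0.6352, 0.0057, 0.164]
tool_rot: [0.638, 1.475, -0.638]
wrist_force: [0.1, -0.2, 0.2]
finger_gap: 0.055
clock: 20.0
position: [0.6352, 0.0056, 0.164]
tool_rot: [0.092, 1.569, -0.093]
wrist_force: [-0.6, -0.3, -0.9]
finger_gap: 0.0548
clock: 20.5
position: [0.636, 0.0057, 0.1639]
tool_rot: [-0.039, 1.571, 0.039]
wrist_force: [0.1, -1.0, 0.2]
finger_gap: 0.0549
t 20.5 pos [0.636  0.0057 0.1639] gap 0.0549 F [ 0.1 -1.   0.2]
tool x [-0. -0. -1.] jaw yaw 92.8 q [-0.04  0.68 -0.02  1.62  0.02  0.84  1.55]
shift [-0.033  0.021 -5.162]
turn [ 0.001 -0.    -0.006]
```

Now lower, watching force, and release with a partial opening only (the gap between plinths is 136 mm).

```bash
python3 -m handwheel '[[0,0,0,-0.02,0,-1,0.5],[0,0,0,-0.02,0,-2,0.5],[0,0,0,-0.02,0,-3,0.5],[0,0,0,-0.02,0,-4,0.5],[0,0,0,-0.02,0,-4.8,0.5]]'; python3 -m handwheel '[[0,0,0,0,0,-0.2,0.5],[0,0,0,0,0,-0.33,0.5],[0,0,0,0,0,-0.38,0.5],[0,0,0,0,0,-0.38,0.5],[0,0,0,0,0,-0.38,0.5]]'; python3 st.py
```

```text
clock: 21.0
position: [0.6348, 0.0057, 0.0181]
tool_rot: [-0.04, 1.572, 0.039]
wrist_force: [0.7, -0.8, -0.4]
finger_gap: 0.0554
clock: 21.5
position: [0.6365, 0.0058, 0.0096]
tool_rot: [-0.04, 1.568, 0.04]
wrist_force: [-0.6, -0.2, 1.5]
finger_gap: 0.0547
t 21.5 pos [0.6365 0.0058 0.0096] gap 0.0547 F [-0.6 -0.2  1.5]
tool x [ 0.002  0.    -1.   ] jaw yaw 92.9 q [-0.04  0.89 -0.02  1.7   0.03  0.55  1.54]
```

```bash
python3 -m handwheel '[[0,0,0,0,0,-0.03,0.65],[0,0,0,0,0,-0.03,0.8],[0,0,0,0,0,-0.03,0.8],[0,0,0,0,0,-0.03,0.8],[0,0,0,0,0,0.1,0.8]]'; python3 -m handwheel '[[0,0,0,0,0,0.8,0.8],[0,0,0,0,0,2,0.8],[0,0,0,0,0,3.4,0.8],[0,0,0,0,0,4.8,0.8],[0,0,0,0,0,5,0.8]]'; python3 -m handwheel '[[0,0,0,0,0,0,0.9],[0,0,0,0,0,0,1],[0,0,0,0,0,0,1],[0,0,0,0,0,0,1],[0,0,0,0,0,0,1]]';python3 st.py 0.539 -0.383 0.16
python3 - <<'E'
from h import *
for n in("scene","side","wrist"):
    im,d,c=grab(n,n+"7"); P=cloud(d,c); H=cv2.cvtColor(im,cv2.COLOR_BGR2HSV)
    def f(nm,x,y,lo=.008,hi=.035,r=.045):
        q=P[(np.hypot(P[...,0]-x,P[...,1]-y)<r)&(P[...,2]>lo)&(P[...,2]<hi)]
        if len(q)>20: print(n,nm,len(q),cv2.minEnclosingCircle(q[:,:2].astype(np.float32)))
    f("blue",.635,.006);f("red",.539,-.383);f("yel",.431,-.006)
    for z,x0,x1,y0,y1 in((.0745,.5,.76,.04,.25),(.04,.55,.74,-.24,-.03)):
        t=P[(np.abs(P[...,2]-z)<.005)&(P[...,0]>x0)&(P[...,1]<y1)&(P[...,0]<x1)&(P[...,1]>y0)]
        if len(t): r=cv2.minAreaRect(t[:,:2].astype(np.float32));print(n,len(t),r)
E
```

```text
clock: 22.0
position: [0.635, 0.0057, 0.011]
tool_rot: [-0.04, 1.572, 0.04]
wrist_force: [0.7, 0.0, -0.1]
finger_gap: 0.0683
clock: 22.5
position: [0.6391, 0.0058, 0.1674]
tool_rot: [-0.04, 1.56, 0.04]
wrist_force: [1.4, -0.1, -0.3]
finger_gap: 0.0684
clock: 23.0
position: [0.6349, 0.0057, 0.1602]
tool_rot: [-0.04, 1.572, 0.04]
wrist_force: [0.3, 1.0, 0.6]
finger_gap: 0.0855
t 23.0 pos [0.6349 0.0057 0.1602] gap 0.0855 F [0.3 1.  0.6]
tool x [-0.002 -0.    -1.   ] jaw yaw 92.9 q [-0.04  0.69 -0.02  1.63  0.02  0.83  1.55]
shift [-3.1960e+00 -1.2957e+01 -8.0000e-03]
scene blue 239 ((0.6362667679786682, 0.003978544380515814), 0.028085965663194656)
scene red 279 ((0.5402109026908875, -0.3820531964302063), 0.028478026390075684)
scene yel 166 ((0.4334464371204376, -0.005944713484495878), 0.02813701331615448)
scene 1190 ((0.6287090182304382, 0.14555439352989197), (0.1833755522966385, 0.1346413791179657), 3.2138936519622803)
scene 1103 ((0.6447770595550537, -0.13372185826301575), (0.12482037395238876, 0.13998842239379883), 3.5638771057128906)
side blue 216 ((0.6333864331245422, 0.0033388142473995686), 0.02790229208767414)
side red 402 ((0.5381869077682495, -0.3840259909629822), 0.027681007981300354)
side yel 234 ((0.431593120098114, -0.006111297756433487), 0.027829881757497787)
side 973 ((0.6250138878822327, 0.146625816822052), (0.17781303822994232, 0.13506676256656647), 4.899073123931885)
side 1129 ((0.6423991918563843, -0.1346690058708191), (0.12146510928869247, 0.14099064469337463), 3.0324950218200684)
wrist blue 1967 ((0.6338768005371094, 0.005427339114248753), 0.02807074598968029)
wrist 17857 ((0.6254029870033264, 0.14665605127811432), (0.1829271763563156, 0.13140176236629486), 3.114372491836548)
wrist 9914 ((0.6419103741645813, -0.13308943808078766), (0.11887507140636444, 0.140560582280159), 2.978038787841797)
```

View pics/wrist7.png

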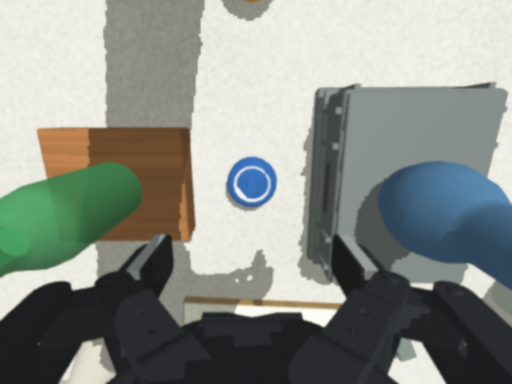

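```bash
python3 -m handwheel '[[0,0,0,-1.2,0,0,1],[0,0,0,-2.6,0,0,1],[0,0,0,-4,-0.4,0,1],[0,0,0,-4.8,-1.6,0,1],[0,0,0,-5,-3,0,1]]'; python3 -m handwheel '[[0,0,0,0,-1.4,0,1],[0,0,0,0,-2.8,0,1],[0,0,0,0,-4.2,0,1],[0,0,0,0,-5.6,0,1],[0,0,0,0.4,-7,0,1]]'; python3 -m handwheel '[[0,0,0,0.6,-1.2,0,1],[0,0,0,1,-2,0,1],[0,0,0,1.4,-2.96,0,1],[0,0,0,1.4,-2.96,0,1],[0,0,0,1.4,-2.96,0,1]]';python3 st.py 0.539 -0.383 0.008
python3 - <<'E'
from h import *
for n in("wrist",):
    im,d,c=grab(n,n+"8"); P=cloud(d,c)
    q=P[(np.hypot(P[...,0]-.539,P[...,1]+.383)<.045)&(P[...,2]>.008)&(P[...,2]<.035)]
    if len(q)>20: print(n,len(q),cv2.minEnclosingCircle(q[:,:2].astype(np.float32)))
E
```

```text
clock: 23.65
position: [0.4822, -0.0833, 0.1616]
tool_rot: [-0.042, 1.573, 0.044]
wrist_force: [1.9, -0.4, -0.3]
finger_gap: 0.0854
clock: 24.15
position: [0.4958, -0.2963, 0.1615]
tool_rot: [-0.039, 1.572, 0.039]
wrist_force: [0.1, 1.1, -0.8]
finger_gap: 0.085
clock: 24.65
position: [0.539, -0.3832, 0.1609]
tool_rot: [-0.039, 1.571, 0.04]
wrist_force: [0.3, 1.5, -0.3]
finger_gap: 0.0852
t 24.65 pos [ 0.539  -0.3832  0.1609] gap 0.0852 F [ 0.3  1.5 -0.3]
tool x [-0.001  0.001 -1.   ] jaw yaw 92.9 q [ 0.61  0.72 -0.06  1.55  0.05  0.88  2.15]
shift [-1.000e-03  7.000e-03 -5.095e+00]
wrist 1926 ((0.5385300517082214, -0.38272199034690857), 0.027827009558677673)
```

View pics/wrist8.png

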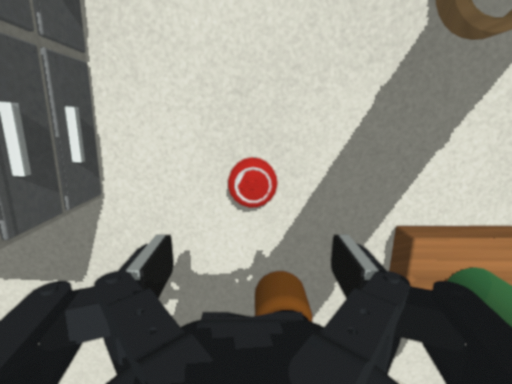

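```bash
python3 -m handwheel '[[0,0,0,0,0,-1.2,1],[0,0,0,0,0,-2.6,1],[0,0,0,0,0,-3.8,1],[0,0,0,0,0,-4.6,1],[0,0,0,0,0,-4.9,1]]'; python3 -m handwheel '[[0,0,0,0,0,-0.1,1],[0,0,0,0,0,-0.2,1],[0,0,0,0,0,-0.2,0.7],[0,0,0,0,0,-0.2,0.5],[0,0,0,0,0,-0.2,0.5]]' 25;python3 -m handwheel '[[0,0,0,0,0,0,0.5],[0,0,0,0,0,0,0.5],[0,0,0,0,0,0,0.5],[0,0,0,0,0,0.1,0.5],[0,0,0,0,0,0.4,0.5]]'; python3 st.py
```

```text
clock: 25.2
position: [0.5378, -0.3801, 0.0118]
tool_rot: [-0.038, 1.575, 0.045]
wrist_force: [-0.5, -0.0, -0.2]
finger_gap: 0.0852
clock: 25.7
position: [0.5402, -0.3836, 0.0099]
tool_rot: [-0.041, 1.569, 0.039]
wrist_force: [-0.8, 0.8, 5.7]
finger_gap: 0.0549
clock: 26.2
position: [0.5388, -0.3827, 0.0201]
tool_rot: [-0.039, 1.572, 0.041]
wrist_force: [-0.6, -1.0, -0.0]
finger_gap: 0.0549
t 26.2 pos [ 0.5388 -0.3827  0.0201] gap 0.0549 F [-0.6 -1.  -0. ]
tool x [-0.001  0.001 -1.   ] jaw yaw 92.9 q [ 0.6   0.9  -0.05  1.62  0.07  0.62  2.14]
```

```bash
python3 -m handwheel '[[0,0,0,0,0,1,0.5],[0,0,0,0,0,2.2,0.5],[0,0,0,0,0,3.4,0.5],[0,0,0,-0.3,0.4,4.4,0.5],[0,0,0,-0.8,1.4,4.7,0.5]]'; python3 -m handwheel '[[0,0,0,-0.5,1.2,0,0.5],[0,0,0,-1,2.4,0,0.5],[0,0,0,-1,3.8,0,0.5],[0,0,0,-1,5.2,0,0.5],[0,0,0,-1,6.6,0,0.5]]'; python3 -m handwheel '[[0,0,0,0,1.4,0,0.5],[0,0,0,0,2.8,0,0.5],[0,0,0,0.4,4.0,0,0.5],[0,0,0,1.4,4.96,0,0.5],[0,0,0,2.8,4.96,0,0.5]]'; python3 -m handwheel '[[0,0,0,1.2,0,0,0.5],[0,0,0,2,0,0,0.5],[0,0,0,2.2,0,0,0.5],[0,0,0,2.2,0,0,0.5],[0,0,0,2.2,0,0,0.5]]';python3 st.py 0.635 0.0057 0.037
python3 - <<'E'
from h import *
for n in("wrist","scene","side"):
    im,d,c=grab(n,n+"9"); P=cloud(d,c)
    q=P[(np.hypot(P[...,0]-.635,P[...,1]-.006)<.045)&(P[...,2]>.15)&(P[...,2]<.19)]
    H=cv2.cvtColor(im,cv2.COLOR_BGR2HSV);b=(cv2.inRange(H,(0,130,60),(8,255,255))|cv2.inRange(H,(172,130,60),(180,255,255)))>0
    q2=P[b&(np.hypot(P[...,0]-.635,P[...,1]-.006)<.045)&(P[...,2]>.12)]
    if len(q2)>20: print(n,"red",len(q2),cv2.minEnclosingCircle(q2[:,:2].astype(np.float32)),np.percentile(q2[:,2],[1,99]))
    q=P[(np.hypot(P[...,0]-.635,P[...,1]-.006)<.045)&(P[...,2]>.008)&(P[...,2]<.04)]
    if len(q)>20: print(n,"blue",len(q),cv2.minEnclosingCircle(q[:,:2].astype(np.float32)))
E
```

```text
clock: 26.7
position: [0.5174, -0.345, 0.1657]
tool_rot: [-0.042, 1.563, 0.032]
wrist_force: [-0.0, -0.1, 0.1]
finger_gap: 0.055
clock: 27.2
position: [0.4854, -0.1417, 0.1622]
tool_rot: [-0.04, 1.569, 0.039]
wrist_force: [-0.1, 0.1, -0.5]
finger_gap: 0.055
clock: 27.7
position: [0.5688, 0.0123, 0.1623]
tool_rot: [-0.044, 1.571, 0.049]
wrist_force: [1.7, 0.1, 0.4]
finger_gap: 0.0549
clock: 28.2
position: [0.6339, 0.0056, 0.1614]
tool_rot: [-0.04, 1.572, 0.04]
wrist_force: [-0.5, 0.4, -1.1]
finger_gap: 0.0551
t 28.2 pos [0.6339 0.0056 0.1614] gap 0.0551 F [-0.5  0.4 -1.1]
tool x [-0.002 -0.    -1.   ] jaw yaw 92.9 q [-0.04  0.68 -0.03  1.63  0.02  0.83  1.55]
shift [ 3.600e-02  3.000e-03 -4.146e+00]
wrist red 6482 ((0.6333391070365906, 0.004887853749096394), 0.02893785946071148) [0.15775661 0.18028717]
wrist blue 1423 ((0.6331697702407837, 0.005069723352789879), 0.0280253104865551)
scene red 210 ((0.6358988881111145, 0.006200273986905813), 0.02894430235028267) [0.15768412 0.18124905]
scene blue 238 ((0.6369611620903015, 0.0038678371347486973), 0.028476106002926826)
side red 162 ((0.632063627243042, 0.0047383904457092285), 0.030359482392668724) [0.15487737 0.21658924]
side blue 212 ((0.6339840888977051, 0.004511695355176926), 0.028137411922216415)
```

View pics/wrist9.png

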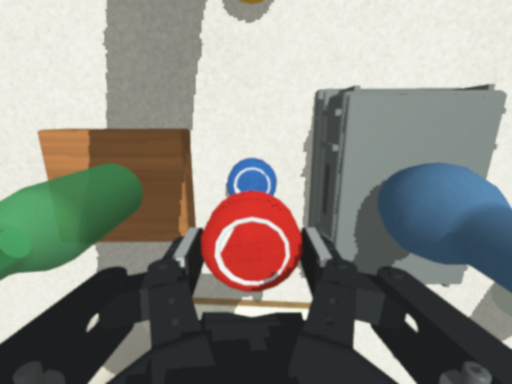

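View pics/scene9.png

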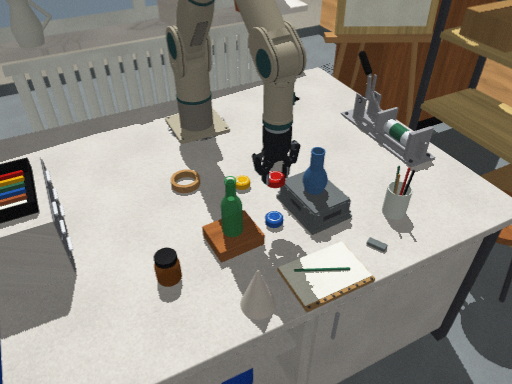

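Red is held right above blue (both views agree within 1–2 mm). Lowering onto it.

```bash
python3 -m handwheel '[[0,0,0,0.02,-0.02,-1,0.5],[0,0,0,0.02,-0.02,-2,0.5],[0,0,0,0.02,-0.02,-3,0.5],[0,0,0,0.02,-0.02,-3.7,0.5],[0,0,0,0.02,-0.02,-3.95,0.5]]'; python3 -m handwheel '[[0,0,0,0,0,-0.06,0.5],[0,0,0,0,0,-0.1,0.5],[0,0,0,0,0,-0.14,0.5],[0,0,0,0,0,-0.17,0.5],[0,0,0,0,0,-0.17,0.5]]'; python3 st.py
```

```text
clock: 28.85
position: [0.6338, 0.0051, 0.0408]
tool_rot: [-0.04, 1.575, 0.04]
wrist_force: [0.3, 0.3, 0.0]
finger_gap: 0.0552
clock: 29.35
position: [0.6364, 0.0051, 0.0384]
tool_rot: [-0.04, 1.569, 0.04]
wrist_force: [0.1, -0.6, -0.1]
finger_gap: 0.0548
t 29.35 pos [0.6364 0.0051 0.0384] gap 0.0548 F [ 0.1 -0.6 -0.1]
tool x [ 0.001  0.    -1.   ] jaw yaw 92.9 q [-0.04  0.85 -0.02  1.69  0.03  0.6   1.54]
```

```bash
python3 -m handwheel '[[0,0,0,0,0,-0.03,0.5],[0,0,0,0,0,-0.05,0.5],[0,0,0,0,0,-0.05,0.5],[0,0,0,0,0,-0.05,0.5],[0,0,0,0,0,-0.05,0.5]]'; python3 st.py
```

```text
clock: 29.85
position: [0.6366, 0.0051, 0.0379]
tool_rot: [-0.04, 1.569, 0.04]
wrist_force: [-1.6, 0.3, 9.3]
finger_gap: 0.0545
t 29.85 pos [0.6366 0.0051 0.0379] gap 0.0545 F [-1.6  0.3  9.3]
tool x [ 0.001 -0.    -1.   ] jaw yaw 92.9 q [-0.04  0.85 -0.02  1.69  0.03  0.6   1.54]
```

```bash
python3 -m handwheel '[[0,0,0,0,0,0.03,0.5],[0,0,0,0,0,0.03,0.65],[0,0,0,0,0,0.03,0.8],[0,0,0,0,0,0.03,0.8],[0,0,0,0,0,0.03,0.8]]'; python3 -m handwheel '[[0,0,0,0,0,0.4,0.8],[0,0,0,0,0,1.4,0.8],[0,0,0,0,0,2.6,0.8],[0,0,0,0,0,3.8,0.8],[0,0,0,0,0,4.2,0.8]]'; python3 -m handwheel '[[0,0,0,0,0,0,0.9],[0,0,0,0,0,0,1],[0,0,0,0,0,0,1],[0,0,0,0,0,0,1],[0,0,0,0,0,0,1]]';python3 st.py 0.432 -0.006 0.16
python3 - <<'E'
from h import *
for n in("scene","side","wrist"):
    im,d,c=grab(n,n+"10"); P=cloud(d,c)
    def f(nm,x,y,lo=.008,hi=.035,r=.045):
        q=P[(np.hypot(P[...,0]-x,P[...,1]-y)<r)&(P[...,2]>lo)&(P[...,2]<hi)]
        if len(q)>20: print(n,nm,len(q),cv2.minEnclosingCircle(q[:,:2].astype(np.float32)),q[:,2].max())
    f("blue",.635,.006,.005,.024);f("red",.635,.006,.036,.07);f("yel",.431,-.006)
E
```

```text
clock: 30.35
position: [0.6359, 0.0051, 0.0369]
tool_rot: [-0.04, 1.571, 0.04]
wrist_force: [-0.1, -0.5, -0.3]
finger_gap: 0.0682
clock: 30.85
position: [0.6386, 0.0052, 0.1681]
tool_rot: [-0.04, 1.563, 0.04]
wrist_force: [0.9, -0.4, 0.4]
finger_gap: 0.068
clock: 31.35
position: [0.6354, 0.0051, 0.162]
tool_rot: [-0.04, 1.573, 0.04]
wrist_force: [0.1, -0.2, 0.2]
finger_gap: 0.0853
t 31.35 pos [0.6354 0.0051 0.162 ] gap 0.0853 F [ 0.1 -0.2  0.2]
tool x [-0.002 -0.    -1.   ] jaw yaw 92.9 q [-0.04  0.68 -0.03  1.63  0.02  0.83  1.55]
shift [-6.782 -0.37  -0.067]
scene blue 90 ((0.6386795043945312, 0.0030665630474686623), 0.02596897818148136) 0.023805636792458507
scene red 244 ((0.6385525465011597, 0.003520683152601123), 0.028201496228575706) 0.05989841074408986
scene yel 168 ((0.43399855494499207, -0.005561859346926212), 0.02929985523223877) 0.03345088349218195
side blue 80 ((0.6331823468208313, 0.0012621328933164477), 0.027012307196855545) 0.023988025891958253
side red 224 ((0.6365174651145935, 0.003014286980032921), 0.028690988197922707) 0.05980175514209363
side yel 240 ((0.4319581985473633, -0.005139709450304508), 0.02862374857068062) 0.030922897741246236
wrist blue 128 ((0.624509871006012, 0.006201045587658882), 0.025724807754158974) 0.02399530903274022
wrist red 2314 ((0.6342287659645081, 0.004414861090481281), 0.027735291048884392) 0.057837645913887764
```

View pics/scene10.png

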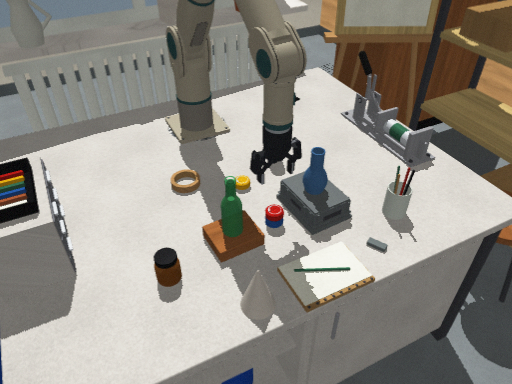

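View pics/wrist10.png

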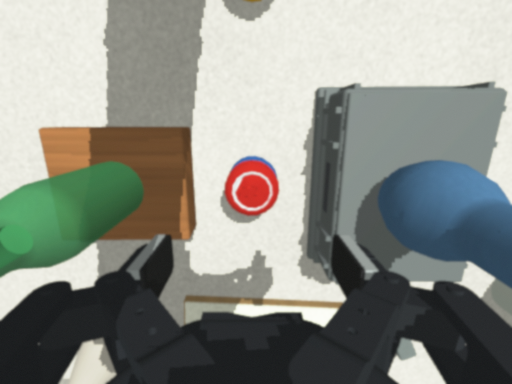

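```bash
python3 -m handwheel '[[0,0,0,-1.2,0,0,1],[0,0,0,-2.6,0,0,1],[0,0,0,-4,-0.1,0,1],[0,0,0,-5.4,-0.3,0,1],[0,0,0,-6.4,-0.36,0,1]]'; python3 -m handwheel '[[0,0,0,-0.38,0,0,1],[0,0,0,-0.38,0,-1,1],[0,0,0,-0.38,0,-2,1],[0,0,0,-0.38,0,-2,1],[0,0,0,-0.38,0,-2,1]]';python3 st.py 0.432 -0.006 0.01
python3 - <<'E'
from h import *
for n in("wrist",):
    im,d,c=grab(n,n+"11"); P=cloud(d,c)
    q=P[(np.hypot(P[...,0]-.432,P[...,1]+.006)<.045)&(P[...,2]>.008)&(P[...,2]<.04)]
    if len(q)>20: print(n,len(q),cv2.minEnclosingCircle(q[:,:2].astype(np.float32)))
E
```

```text
clock: 32.0
position: [0.4409, -0.0063, 0.1632]
tool_rot: [-0.04, 1.572, 0.039]
wrist_force: [-0.0, 0.3, -0.6]
finger_gap: 0.0853
clock: 32.5
position: [0.4334, -0.0055, 0.1032]
tool_rot: [-0.04, 1.571, 0.04]
wrist_force: [-1.2, 0.7, 0.3]
finger_gap: 0.0856
t 32.5 pos [ 0.4334 -0.0055  0.1032] gap 0.0856 F [-1.2  0.7  0.3]
tool x [-0.  0. -1.] jaw yaw 92.9 q [-0.03  0.56 -0.02  2.22  0.04  0.37  1.53]
shift [-0.046 -0.016 -3.108]
wrist 2957 ((0.43084919452667236, -0.004988136235624552), 0.027884380891919136)
```

View pics/wrist11.png

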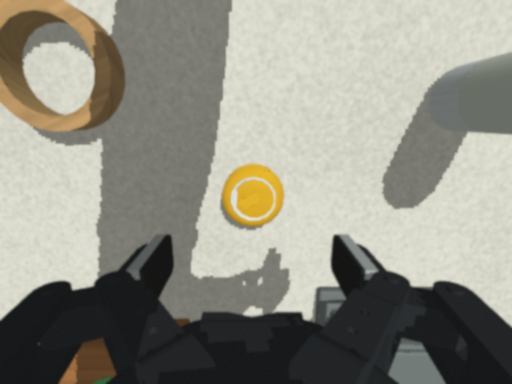

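```bash
python3 -m handwheel '[[0,0,0,-0.04,0.02,-0.8,1],[0,0,0,-0.04,0.02,-1.6,1],[0,0,0,-0.04,0.02,-2.3,1],[0,0,0,-0.04,0.02,-2.8,1],[0,0,0,-0.04,0.02,-3,1]]';python3 st.py 0.4315 -0.0055 0.009 92.8
```

```text
clock: 33.05
position: [0.4281, -0.0091, 0.0261]
tool_rot: [-0.051, 1.584, 0.032]
wrist_force: [0.3, -0.3, -0.6]
finger_gap: 0.0856
t 33.05 pos [ 0.4281 -0.0091  0.0261] gap 0.0856 F [ 0.3 -0.3 -0.6]
tool x [-0.013 -0.012 -1.   ] jaw yaw 93.0 q [ 0.1   0.74 -0.23  2.25  0.75  0.24  0.82]
shift [ 0.115  0.121 -0.571]
turn [ 0.088 -0.094 -0.028]
```

```bash
python3 -m handwheel '[[0,0,0,0,0,0,1],[0,0,0,0,0,0,1],[0,0,0,0,0,0,1],[0,0,0,0,0,0,1],[0,0,0,0,0,0,1]]';python3 st.py 0.4315 -0.0055 0.009 92.8
```

```text
clock: 33.55
position: [0.4264, -0.0087, 0.0257]
tool_rot: [-0.051, 1.587, 0.033]
wrist_force: [0.0, 0.6, 0.0]
finger_gap: 0.085
t 33.55 pos [ 0.4264 -0.0087  0.0257] gap 0.085 F [0.  0.6 0. ]
tool x [-0.016 -0.011 -1.   ] jaw yaw 93.1 q [ 0.1   0.74 -0.23  2.25  0.73  0.24  0.83]
shift [ 0.169  0.107 -0.558]
turn [ 0.082 -0.116 -0.031]
```

```bash
python3 -m handwheel '[[0,0.3,0,0,0,1,1],[0,0.8,0,0,0,1.5,1],[0,1.3,0,0,0,1.5,1],[0,1.5,0,0,0,1.5,1],[0,1.5,0,0,0,1.5,1]]';python3 st.py 0.4315 -0.0055 0.011 92.8
```

```text
clock: 34.05
position: [0.427, -0.0087, 0.0701]
tool_rot: [-0.046, 1.796, 0.04]
wrist_force: [-0.8, -1.4, -0.2]
finger_gap: 0.0855
t 34.05 pos [ 0.427  -0.0087  0.0701] gap 0.0855 F [-0.8 -1.4 -0.2]
tool x [-0.224 -0.01  -0.975] jaw yaw 93.0 q [ 0.3   0.75 -0.52  2.04  0.51  0.72  1.05]
shift [ 0.15   0.106 -1.971]
turn [ 0.069 -1.618 -0.032]
```

```bash
python3 -m handwheel '[[0.07,0,0,0.15,0.1,0,1],[0.07,0,0,0.15,0.1,-0.6,1],[0.07,0,0,0.15,0.1,-1.2,1],[0.07,0,0,0.15,0.1,-1.7,1],[0.07,0,0,0.15,0.1,-1.9,1]]';python3 -m handwheel '[[0,0,0,0,0,0,1],[0,0,0,0,0,0,1],[0,0,0,0,0,0,1],[0,0,0,0,0,0,1],[0,0,0,0,0,0,1]]';python3 st.py 0.4315 -0.0055 0.011 92.8
```

```text
clock: 34.55
position: [0.4295, -0.0057, 0.0122]
tool_rot: [-0.041, 1.799, 0.049]
wrist_force: [-1.5, -0.0, 0.7]
finger_gap: 0.0852
clock: 35.05
position: [0.4308, -0.0058, 0.0136]
tool_rot: [-0.041, 1.796, 0.048]
wrist_force: [-0.2, -0.8, 0.6]
finger_gap: 0.0854
t 35.05 pos [ 0.4308 -0.0058  0.0136] gap 0.0854 F [-0.2 -0.8  0.6]
tool x [-0.224 -0.002 -0.975] jaw yaw 93.1 q [ 0.26  0.85 -0.46  2.05  0.58  0.61  1.  ]
shift [ 0.023  0.011 -0.087]
turn [ 0.006 -1.617 -0.045]
```

```bash
python3 -m handwheel '[[0,0,0,0,0,-0.08,0.8],[0,0,0,0,0,-0.08,0.5],[0,0,0,0,0,-0.08,0.5],[0,0,0,0,0,-0.08,0.5],[0,0,0,0,0,-0.08,0.5]]' 25;python3 -m handwheel '[[0,0,0,0,0,0,0.5],[0,0,0,0,0,0,0.5],[0,0,0,0,0,0.5,0.5],[0,0,0,0,0,1.2,0.5],[0,0,0,0,0,2,0.5]]';python3 st.py 0.5247 -0.1397 0.07 92.8
```

```text
clock: 35.55
position: [0.4305, -0.0059, 0.011]
tool_rot: [-0.041, 1.797, 0.048]
wrist_force: [-0.4, 0.3, 4.6]
finger_gap: 0.0549
clock: 36.05
position: [0.4301, -0.0056, 0.0718]
tool_rot: [-0.041, 1.798, 0.049]
wrist_force: [1.1, 0.4, 0.5]
finger_gap: 0.0546
t 36.05 pos [ 0.4301 -0.0056  0.0718] gap 0.0546 F [1.1 0.4 0.5]
tool x [-0.226 -0.001 -0.974] jaw yaw 93.1 q [ 0.31  0.75 -0.54  2.03  0.5   0.73  1.06]
shift [ 3.154 -4.468 -0.059]
turn [ 0.003 -1.63  -0.049]
```

```bash
python3 -m handwheel '[[0,-0.3,0,0.4,-0.5,1,0.5],[0,-0.7,0,1,-1.4,1,0.5],[0,-1.1,0,1.7,-2.4,1,0.5],[0,-1.5,0,2.4,-3.4,1,0.5],[0,-1.63,0,3.13,-4.45,1,0.5]]';python3 -m handwheel '[[0,0,0,0,0,0,0.5],[0,0,0,0,0,0,0.5],[0,0,0,0,0,0,0.5],[0,0,0,0,0,0,0.5],[0,0,0,0,0,0,0.5]]';python3 st.py 0.5247 -0.1397 0.011 92.8
python3 - <<'E'
from h import *
for n in("scene","side","wrist"):
    im,d,c=grab(n,n+"12"); P=cloud(d,c)
    H=cv2.cvtColor(im,cv2.COLOR_BGR2HSV);b=cv2.inRange(H,(17,140,60),(32,255,255))>0
    q=P[b&(np.hypot(P[...,0]-.525,P[...,1]+.14)<.06)&(P[...,2]>.05)]
    if len(q)>20: print(n,len(q),cv2.minEnclosingCircle(q[:,:2].astype(np.float32)),np.percentile(q[:,2],[1,99]))
    t=P[(np.abs(P[...,2]-.04)<.005)&(P[...,0]>.55)&(P[...,1]<-.03)&(P[...,0]<.75)&(P[...,1]>-.24)]
    if len(t): r=cv2.minAreaRect(t[:,:2].astype(np.float32));print(n,len(t),r)
E
```

```text
clock: 36.55
position: [0.5238, -0.1404, 0.1019]
tool_rot: [-0.046, 1.569, 0.042]
wrist_force: [1.2, -0.9, 0.0]
finger_gap: 0.055
clock: 37.05
position: [0.5242, -0.1382, 0.101]
tool_rot: [-0.046, 1.57, 0.044]
wrist_force: [-0.6, -0.4, -0.5]
finger_gap: 0.0547
t 37.05 pos [ 0.5242 -0.1382  0.101 ] gap 0.0547 F [-0.6 -0.4 -0.5]
tool x [ 0.001 -0.001 -1.   ] jaw yaw 93.3 q [ 0.55  0.71 -0.54  1.93  0.58  0.66  1.28]
shift [ 0.017 -0.049 -3.   ]
turn [ 0.009  0.005 -0.058]
scene 193 ((0.5279930233955383, -0.1378469467163086), 0.02808113396167755) [0.09931662 0.12278836]
scene 1115 ((0.6441161632537842, -0.1341101974248886), (0.1246289610862732, 0.14118275046348572), 1.7708051204681396)
side 148 ((0.5164794921875, -0.14338232576847076), 0.031989458948373795) [0.09169127 0.17350285]
side 1040 ((0.6426560878753662, -0.1345883160829544), (0.12034730613231659, 0.14097405970096588), 2.571748733520508)
wrist 6414 ((0.5243744850158691, -0.13936850428581238), 0.02903134562075138) [0.10748667 0.121788  ]
wrist 3071 ((0.6070156097412109, -0.13442574441432953), (0.051709696650505066, 0.1062890812754631), 3.257211208343506)
```

View pics/wrist12.png

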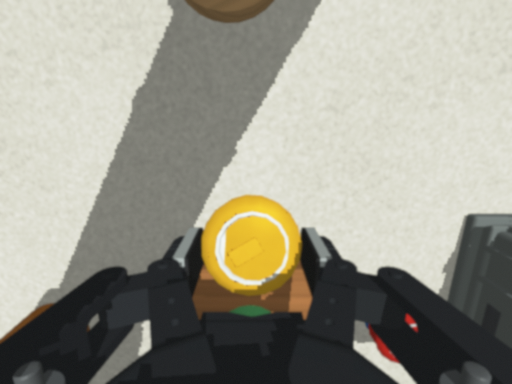

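View pics/scene12.png

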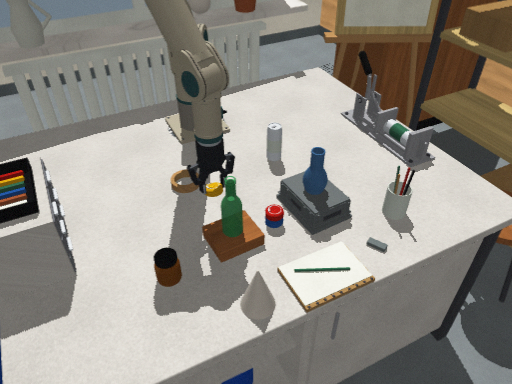

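```bash
python3 -m handwheel '[[0,0,0,0,-0.03,-0.7,0.5],[0,0,0,0,-0.03,-1.5,0.5],[0,0,0,0,-0.03,-2.2,0.5],[0,0,0,0,-0.03,-2.7,0.5],[0,0,0,0,-0.03,-2.85,0.5]]';python3 -m handwheel '[[0,0,0,0,0,-0.06,0.5],[0,0,0,0,0,-0.11,0.5],[0,0,0,0,0,-0.16,0.5],[0,0,0,0,0,-0.16,0.5],[0,0,0,0,0,-0.16,0.5]]';python3 st.py 0.5247 -0.1397 0.011 92.8
```

```text
clock: 37.7
position: [0.5249, -0.1397, 0.0146]
tool_rot: [-0.045, 1.569, 0.043]
wrist_force: [1.4, -0.9, 8.6]
finger_gap: 0.0547
clock: 38.2
position: [0.5265, -0.1399, 0.0121]
tool_rot: [-0.045, 1.565, 0.042]
wrist_force: [1.1, 0.4, 5.8]
finger_gap: 0.0548
t 38.2 pos [ 0.5265 -0.1399  0.0121] gap 0.0548 F [1.1 0.4 5.8]
tool x [ 0.005 -0.002 -1.   ] jaw yaw 93.2 q [ 0.47  0.85 -0.41  1.96  0.71  0.47  1.17]
shift [-0.06   0.006 -0.038]
turn [ 0.013  0.036 -0.049]
```

```bash
python3 -m handwheel '[[0,0,0,0,0,0,0.65],[0,0,0,0,0,0,0.8],[0,0,0,0,0,0,1],[0,0,0,0,0,0,1],[0,0,0,0,0,0,1]]';python3 -m handwheel '[[0,0,0,0,0,0.4,1],[0,0,0,0,0,1.4,1],[0,0,0,0,0,2.6,1],[0,0,0,0,0,3.8,1],[0,0,0,0,0,4.6,1]]';python3 -m handwheel '[[0,0,0,0,0,1,1],[0,0,0,-1,0,2,1],[0,0,0,-2,0,3,1],[0,0,0,-2,0,4,1],[0,0,0,-2,0,4,1]]';python3 -m handwheel '[[0,0,0,0,0,0,1],[0,0,0,0,0,0,1],[0,0,0,0,0,0,1],[0,0,0,0,0,0,1],[0,0,0,0,0,0,1]]';python3 st.py
cat > chk.py <<'E'
from h import *
import sys
for n in("scene","side","wrist"):
    im,d,c=grab(n,n+sys.argv[1]); P=cloud(d,c)
    rect={}
    for k,z,x0,x1,y0,y1 in(("crate",.0745,.5,.76,.04,.25),("block",.04,.55,.74,-.24,-.03)):
        t=P[(np.abs(P[...,2]-z)<.005)&(P[...,0]>x0)&(P[...,1]<y1)&(P[...,0]<x1)&(P[...,1]>y0)]
        if len(t): r=cv2.minAreaRect(t[:,:2].astype(np.float32));rect[k]=np.array(r[0]);print(n,k,len(t),[np.round(v,4) for v in r])
    def f(nm,x,y,lo,hi,r=.045,fit=False):
        q=P[(np.hypot(P[...,0]-x,P[...,1]-y)<r)&(P[...,2]>lo)&(P[...,2]<hi)]
        if len(q)>20:
            e=circ(q)[0] if fit else cv2.minEnclosingCircle(q[:,:2].astype(np.float32))[0]
            print(n,nm,len(q),np.round(e,4),"zmax",np.percentile(q[:,2],99).round(4))
    f("vase neck",.627,.146,.165,.212,.05,True);f("vase belly",.627,.146,.105,.125,.05,True)
    f("bottle neck",.643,-.134,.18,.22,.05,True);f("bottle body",.643,-.134,.06,.13,.05,True)
    f("blue",.635,.005,.006,.024);f("red",.635,.005,.036,.07);f("yellow",.5245,-.14,.008,.04)
    f("yellow top",.5245,-.14,.024,.04)
    f("tape",.337,-.168,.008,.04,.065);f("jar",.688,-.341,.08,.1);f("whole",.342,.166,.129,.15)
E
python3 chk.py 13
```

```text
clock: 38.7
position: [0.524, -0.1403, 0.0103]
tool_rot: [-0.044, 1.57, 0.042]
wrist_force: [-0.7, 0.0, -0.4]
finger_gap: 0.0855
clock: 39.2
position: [0.5251, -0.1401, 0.1517]
tool_rot: [-0.045, 1.567, 0.042]
wrist_force: [-0.1, -0.5, -0.7]
finger_gap: 0.0852
clock: 39.7
position: [0.4659, -0.1403, 0.2729]
tool_rot: [-0.047, 1.562, 0.039]
wrist_force: [1.0, 0.0, 0.7]
finger_gap: 0.0856
clock: 40.2
position: [0.4642, -0.14, 0.2679]
tool_rot: [-0.044, 1.571, 0.043]
wrist_force: [0.1, 0.2, -0.6]
finger_gap: 0.0856
t 40.2 pos [ 0.4642 -0.14    0.2679] gap 0.0856 F [ 0.1  0.2 -0.6]
tool x [-0.    -0.001 -1.   ] jaw yaw 93.2 q [ 0.76  0.42 -0.73  1.9   0.35  0.94  1.49]
scene crate 1214 [array([0.6314, 0.1429]), array([0.1842, 0.1364]), np.float64(3.7906)]
scene block 1105 [array([ 0.6443, -0.1338]), array([0.1248, 0.1404]), np.float64(2.8525)]
scene vase neck 226 [0.6286 0.1444] zmax 0.2115
scene vase belly 141 [0.6284 0.1445] zmax 0.1249
scene bottle neck 149 [ 0.6449 -0.1349] zmax 0.2194
scene bottle body 389 [ 0.6445 -0.1347] zmax 0.1295
scene blue 81 [0.6401 0.0023] zmax 0.0239
scene
[... 755 characters left out ...]
max 0.0296
side yellow top 195 [ 0.5254 -0.1408] zmax 0.0297
side tape 580 [ 0.336  -0.1673] zmax 0.0266
side jar 398 [ 0.688  -0.3419] zmax 0.0876
side whole 147 [0.3414 0.1636] zmax 0.136
wrist crate 4570 [array([0.6259, 0.1467]), array([0.1818, 0.1314]), np.float64(3.1402)]
wrist block 4202 [array([ 0.6415, -0.1333]), array([0.1211, 0.1399]), np.float64(3.0633)]
wrist vase belly 103 [0.6054 0.1508] zmax 0.1246
wrist bottle body 1212 [ 0.6426 -0.1345] zmax 0.1295
wrist blue 128 [ 0.6268 -0.0094] zmax 0.0239
wrist red 476 [0.6356 0.0009] zmax 0.0571
wrist yellow 967 [ 0.5262 -0.1405] zmax 0.0293
wrist yellow top 863 [ 0.5259 -0.1406] zmax 0.0294
wrist tape 2240 [ 0.3345 -0.1679] zmax 0.0259
```

View pics/scene13.png

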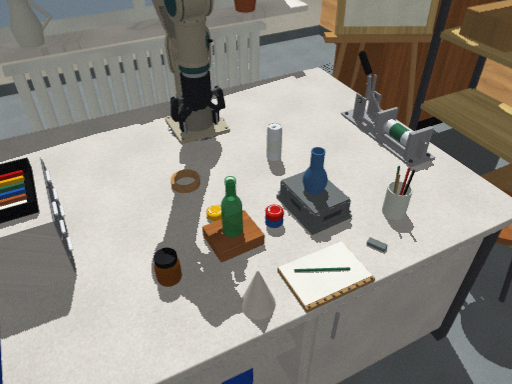

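View pics/side13.png

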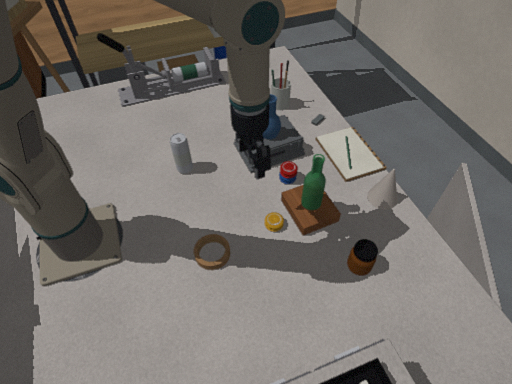

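View pics/wrist13.png

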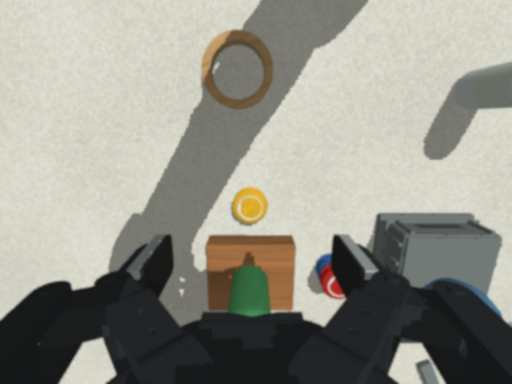

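```bash
python3 -c "
from plant import *
print(sign_off(), sense()['clock'])"
```

```text
the job is handed in; nothing more can be done
the job is handed in; nothing more can be done
```

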